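# Find the stiff ball valve by swinging the levers

### The arm

A 6-joint arm with a two-finger parallel gripper is mounted at the origin on a cart in front of the work surface, level with it; the furniture and walls round the work are solid. World frame = base frame: x ahead of the robot, y to its left, z up, the work surface at z = 0. Lengths are in m, angles in degrees, forces in N, time in s.
With the tool pointing down it reaches from about 0.375 to 0.9 m from the base axis. Payload 3.1 kg.
Tool frame: the origin (TCP) lies on the centre line of the jaws, within the pads' length; the fingertips stand 25 mm ahead of it and the grasp point (between the pads) lies 6 mm ahead of it; z points along the fingers, y is the line along which they close (so a half turn about z gives the same grasp; the last joint's range is limited). The gripper opens to 87 mm and grips with 3 to 60 N. Pads are 19 mm wide; open, the fingers measure 117 mm over their backs; the gripper's body (75 mm by 190 mm) begins 51 mm behind the grasp point.
Start: joints at [-85.399, 30.224, 82.088, -0, 67.689, -10.227], TCP at [0.16, -0.604, 0.22] pointing down, gripper open.
Joint ranges: [-176.69, 176.69], [-43.24, 126.21], [12.49, 139.97], [-82, 262], [0, 151.66], [-163.58, 163.58]. Speed limits (degrees/s): [159.86, 159.86, 180, 180, 180, 180].

### API

Orientations are given as a 3x3 rotation matrix whose columns are the frame's x, y, z axes.
In Python, from rig import read_state, capture, camera_params, hand_in gives the robot as it stands.
- The arm moves only by the tool apply_moves, never from a script. Its argument "rows" is a list of rows, each an object of numbers: "x", "y", "z": the shift along the tool's x, y, z in mm; "rx", "ry", "rz": the turn, a rotation vector about the tool's x, y, z in units of 6 degrees (1.0 is 6 degrees); "claw": the closure in counts, from 0 (fully open) to 255 (shut). A call has 1 to 10 rows; each row is the pose to reach, as a shift and turn from the pose commanded when the call began, along the tool's axes at that moment; what a row does not reach only later rows make up. A row lasts 1/8 s, in which the tool goes at most 62.5 mm and 10.7 degrees, less where a joint would pass 70% of its speed; a pose out of reach is approached as far as the arm can. A call with a gripper value outside its range is refused whole. The fingers move at their own pace and stop on an object; the grip force is fixed at half the most. Time passes only in rows, so rows that repeat a pose let the fingers close. It gives the time, the measured TCP pose, the force, the opening and the grip force at its end, in the units of the state.
- read_state(): the state, without advancing time (a new reading comes with each control period).
- capture(name): name is "scene" or "side" or "wrist"; returns (picture, depth): 400x640x3 uint8, red, green, blue; 400x640 float32, m along the optical axis (not along the pixel's ray), 0 where there is no reading.
- camera_params(name): a dict with "fx", "fy", "cx", "cy" (pixels), "xyz" and "orientation" of the camera in the world. Camera axes: x right, y up, looking along -z (the intrinsics and any distortion apply to the point x, -y, -z); pixel columns grow to the right and rows downward; lengths in m; the calibration is good to about 2 mm. A picture is of the moment at which its call begins: read the wrist's pose just before it. camera_params takes no time and is no camera call; for the wrist camera it gives the pose at the moment of the call.
- hand_in(): hands the job in; it is judged then, once.
The state is a dict: "time_s": time; "joint_positions": joint angles; "qvel": joint speeds; "tau": joint torques, N m; "position": TCP position; "tcp_rot": TCP orientation; "force": force on the tool from outside, world axes, zero at the start; "moment": the same for the moment, N m; "opening": opening from 0.0 (shut) to 1.0 (fully open); "grasp_force": force on a finger pad.
Only numpy, scipy, OpenCV 4.12 (cv2) and the standard library are available. Lean on these libraries where they do the work, as an engineer would, in place of code of your own. Each camera call takes 0.05 s, during which the arm holds its last target. There are 200 camera calls.

### The job

Three look-alike ball valves stand on the counter and one of them has a stiff lever. Swing all three red levers gently from shut to fully open, right up to their stops, feeling for the stiff one, and once all three stand open swing only the stiff one fully shut again; leave the other two fully open. Never lean hard on a lever or a stop (keep under 25 N), and leave the other goods on the counter alone.

Things in the scene. Friction and masses are not known exactly. Their poses are not given: they have to be found in the camera images.
- valve_1: left one of three look-alike brass ball valves, each on a dark steel plate (70 x 110 x 8 mm) fixed to the counter; nothing visible tells the stiff one. Origin: underside of the plate, 5 mm above z = 0, below the upright pivot axis of the lever; z up. The tube lies along the body's y, 48 mm to each side, top 52 mm above the origin; on it a round grey housing, 80 mm across, top 73 mm.
- lever_1 (a joint): angle of valve_1's lever, rad. 0 = shut stop, lever along the body's -x; grows anticlockwise seen from above, to the rigid open stop at 1.45 to 1.6 (differs by valve). Starts at 0 to 0.2, stays where left. Friction, alike all along the arc both ways: easy levers take 1 to 2.5 N at 85 mm from the pivot, the stiff one 5.5 to 9 N.
- lever_1_end (a point): free end of valve_1's level lever, on its centreline, 115 mm from the pivot axis, 85 mm above z = 0. The red grip runs from 41 to 115 mm from the axis, is 18 mm wide and 14 mm high (78 to 92 mm above z = 0).
- valve_2: middle one of three look-alike brass ball valves, each on a dark steel plate (70 x 110 x 8 mm) fixed to the counter; nothing visible tells the stiff one. Origin: underside of the plate, 5 mm above z = 0, below the upright pivot axis of the lever; z up. The tube lies along the body's y, 48 mm to each side, top 52 mm above the origin; on it a round grey housing, 80 mm across, top 73 mm.
- lever_2 (a joint): angle of valve_2's lever, rad. 0 = shut stop, lever along the body's -x; grows anticlockwise seen from above, to the rigid open stop at 1.45 to 1.6 (differs by valve). Starts at 0 to 0.2, stays where left. Friction, alike all along the arc both ways: easy levers take 1 to 2.5 N at 85 mm from the pivot, the stiff one 5.5 to 9 N.
- lever_2_end (a point): free end of valve_2's level lever, on its centreline, 115 mm from the pivot axis, 85 mm above z = 0. The red grip runs from 41 to 115 mm from the axis, is 18 mm wide and 14 mm high (78 to 92 mm above z = 0).
- valve_3: right one of three look-alike brass ball valves, each on a dark steel plate (70 x 110 x 8 mm) fixed to the counter; nothing visible tells the stiff one. Origin: underside of the plate, 5 mm above z = 0, below the upright pivot axis of the lever; z up. The tube lies along the body's y, 48 mm to each side, top 52 mm above the origin; on it a round grey housing, 80 mm across, top 73 mm.
- lever_3 (a joint): angle of valve_3's lever, rad. 0 = shut stop, lever along the body's -x; grows anticlockwise seen from above, to the rigid open stop at 1.45 to 1.6 (differs by valve). Starts at 0 to 0.2, stays where left. Friction, alike all along the arc both ways: easy levers take 1 to 2.5 N at 85 mm from the pivot, the stiff one 5.5 to 9 N.
- lever_3_end (a point): free end of valve_3's level lever, on its centreline, 115 mm from the pivot axis, 85 mm above z = 0. The red grip runs from 41 to 115 mm from the axis, is 18 mm wide and 14 mm high (78 to 92 mm above z = 0).
- spin_filter: bystander: white spin-on oil filter can, 68 mm diameter, 88 mm tall, stands at the back. Origin under its centre.
- belt_box: bystander: printed carton with diagonal stripes, 90 x 70 x 45 mm, at the back right. Origin under its centre.
- elbow_fitting: bystander: brass elbow fitting lying flat, 70 x 58 x 25 mm, front left. Origin under its centre.
- quick_coupler: bystander: brass quick coupling standing, 34 mm diameter, 52 mm tall, right. Origin under its centre.

How it is judged (in metres and radians):
On the way:
1. all three levers stand fully open at the same time, each within 0.07 rad of its own open stop (value of joint lever_1 above 1.45 rad and value of joint lever_2 above 1.39 rad and value of joint lever_3 above 1.51 rad), for 0.2 s.
At the end, for the whole second after the job is handed in: the stiff valve's lever is shut (within 0.07 rad of its shut stop), the two easy levers are open (within 0.07 rad of their own open stops), and all levers are at rest (((contact force between anything else and valve_1 above 10 N and value of joint lever_1 below 0.07 rad) or (contact force between anything else and valve_1 below 10 N and value of joint lever_1 above 1.45 rad)) and ((contact force between anything else and valve_2 above 10 N and value of joint lever_2 below 0.07 rad) or (contact force between anything else and valve_2 below 10 N and value of joint lever_2 above 1.39 rad)) and ((contact force between anything else and valve_3 above 10 N and value of joint lever_3 below 0.07 rad) or (contact force between anything else and valve_3 below 10 N and value of joint lever_3 above 1.51 rad)) and velocity of joint lever_1 between -0.05 and 0.05 rad/s and velocity of joint lever_2 between -0.05 and 0.05 rad/s and velocity of joint lever_3 between -0.05 and 0.05 rad/s); the robot touches nothing.
It fails at once if a valve or its lever is pushed with more than 25 N (contact force between any of the fingers, the arm and valve_1 above 25 N or contact force between any of the fingers, the arm and valve_2 above 25 N or contact force between any of the fingers, the arm and valve_3 above 25 N).
It fails at once if another thing on the counter is moved more than 20 mm (distance of any of spin_filter, belt_box, elbow_fitting, quick_coupler from where it was at the start of the episode above 0.02 m).
It also fails if it takes over 72 s, if anything falls off the work surface, if the arm or the gripper's body presses on something with over 40 N, if the wrist force passes 120 N, or if a joint passes its speed limit or range.

## Working session

There is one attempt and no reset: what is moved stays moved. The work goes in short steps, Python scripts to look and compute and a tool call to move; the robot and the scene stay as the last step left them, time stands still between calls to the robot, and variables do not carry over. Pictures are saved under pics/ and viewed, at most 10 in all, crops included, and the job is handed in when it is done.

Besides the shell and the picture viewer there is one more tool, called after "Emit:" by a JSON object that holds its "fn" and its "kwargs", one argument or row to a line. apply_moves: Moves the arm, as the interface text tells. Its arguments: {"type":"object","properties":{"rows":{"type":"array"}},"required":["rows"]}

```bash
mkdir -p pics; ls
python3 - <<'E'
from rig import *
import cv2,numpy as np
s=read_state();print(s)
for n in("scene","side"):
    p,d=capture(n);cv2.imwrite(f"pics/{n}0.png",p[:,:,::-1]);np.savez(f"{n}0.npz",p=p,d=d);print(n,camera_params(n))
E
```

```text
pics
{'time_s': 0.0, 'joint_positions': array([-8.54015372e+01,  3.02812889e+01,  8.21569766e+01, -7.09650914e-04,
        6.76879243e+01, -1.02247541e+01]), 'qvel': array([-0.01163013,  0.02406887, -0.1359757 ,  0.00028243, -0.11586938,
       -0.00774102]), 'tau': array([-1.20648743e-03, -4.40054941e+01, -1.76594013e+01,  6.32567424e-02,
        5.82133967e-02, -1.57995587e-04]), 'position': array([ 0.15988999, -0.60343667,  0.21924345]), 'tcp_rot': array([[ 9.66718629e-01,  2.55841860e-01, -1.87994699e-04],
       [ 2.55841647e-01, -9.66716213e-01,  2.19441611e-03],
       [ 3.79685976e-04, -2.16947981e-03, -9.99997575e-01]]), 'force': array([-0.10765092, -0.77620218,  0.38497972]), 'moment': array([ 0.00556027, -0.04809679,  0.03059793]), 'grasp_force': 0.0, 'opening': 0.9994584792679797}
scene {'fx': 366.93911606521266, 'fy': 366.93911606521266, 'cx': 327.54875007818345, 'cy': 197.37383224892295, 'xyz': array([-0.13350567,  0.67118493,  1.06208789]), 'orientation': array([[-0.70371308,  0.50829923, -0.49640688],
       [-0.71021511, -0.48403379,  0.51118078],
       [ 0.01955509,  0.71228027,  0.70162271]])}
side {'fx': 380.1544701330489, 'fy': 380.1544701330489, 'cx': 318.507656071388, 'cy': 198.9767560356944, 'xyz': array([ 0.52468135, -1.3296025 ,  0.67501714]), 'orientation': array([[ 0.99984603, -0.01041145, -0.01412534],
       [-0.00834743,  0.42585671, -0.90475211],
       [ 0.01543515,  0.90473071,  0.42570423]])}
```

View pics/scene0.png

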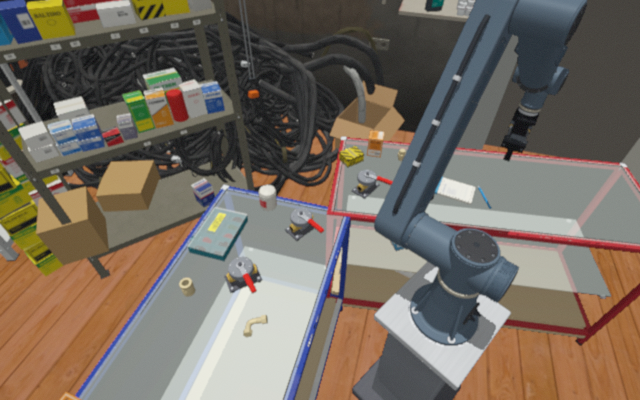

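```bash
cat > h.py <<'E'
import numpy as np,cv2
from rig import *
def cloud(d,c):
    v,u=np.mgrid[:d.shape[0],:d.shape[1]]
    P=np.stack([(u-c['cx'])/c['fx']*d,-(v-c['cy'])/c['fy']*d,-d],-1)
    W=P@np.array(c['orientation']).T+c['xyz']
    W[d<=0]=np.nan
    return W
def red(p):
    p=p.astype(int);return (p[...,0]>90)&(p[...,0]>2*p[...,1])&(p[...,0]>2*p[...,2])
def levers(p,d,c):
    W=cloud(d,c);m=(red(p)&(d>0)&(W[...,2]>.06)&(W[...,2]<.11)).astype(np.uint8)
    n,l,st,_=cv2.connectedComponentsWithStats(m)
    for i in range(1,n):
        if st[i,4]<40: continue
        Q=W[l==i];Q=Q[Q[:,2]>np.median(Q[:,2])-.01] if 1 else Q
        (cx,cy),(w,h),a=cv2.minAreaRect((Q[:,:2]*1000).astype(np.float32))
        if w<h:w,h,a=h,w,a+90
        print('px',st[i],'z',np.percentile(Q[:,2],[5,50,95]).round(4),'c',round(cx,1),round(cy,1),'len',round(w,1),round(h,1),'dir',round(a,1))
E
python3 - <<'E'
from h import *
for n in("scene","side"):
    f=np.load(n+"0.npz");print(n);levers(f['p'],f['d'],camera_params(n))
    W=cloud(f['d'],camera_params(n))
    # housing tops z ~.078
    m=((abs(W[...,2]-.078)<.004)&~red(f['p'])).astype(np.uint8)
    k,l,st,_=cv2.connectedComponentsWithStats(m)
    for i in range(1,k):
        if st[i,4]>60:
            Q=W[l==i];print(st[i],Q.min(0).round(3),Q.max(0).round(3),cv2.minEnclosingCircle((Q[:,:2]*1000).astype(np.float32)))
E
```

```text
scene
px [170 104  17  12 131] z [0.0773 0.0942 0.1087] c 1500.2 59.9 len 66.2 31.0 dir 67.7
px [103 129  16   9  77] z [0.0716 0.0751 0.0785] c 1549.6 376.0 len 64.9 51.1 dir 79.7
px [377 176  15   8  57] z [0.0877 0.0909 0.0941] c 468.7 -270.2 len 62.1 20.4 dir 16.9
px [308 219  16  13  84] z [0.0861 0.0912 0.0942] c 487.1 91.3 len 69.6 16.4 dir 179.5
px [243 274  13  18 106] z [0.0877 0.0911 0.0938] c 456.4 394.7 len 66.8 18.7 dir 168.4
[358 170  19  13 143] [ 0.501 -0.289  0.074] [ 0.581 -0.214  0.082] ((541.2200927734375, -249.4942169189453), 40.137935638427734)
[290 208  22  17 201] [0.527 0.053 0.074] [0.6   0.128 0.082] ((563.6719970703125, 88.97174835205078), 40.71479415893555)
[228 257  25  20 288] [0.498 0.339 0.074] [0.572 0.416 0.082] ((533.6766967773438, 377.0447998046875), 39.528446197509766)
side
px [285 222  21   7  79] z [0.0838 0.0896 0.0931] c 469.8 -281.2 len 68.4 17.0 dir 23.2
[388 102  18   8  63] [1.103 1.557 0.074] [1.265 1.84  0.082] ((1234.9842529296875, 1698.1793212890625), 144.57598876953125)
[308 158  16   6  63] [0.499 0.331 0.074] [0.57  0.401 0.081] ((536.552001953125, 367.11328125), 38.81644821166992)
[312 181  22   8  95] [0.519 0.045 0.074] [0.604 0.118 0.082] ((561.8624877929688, 83.64472198486328), 42.44387435913086)
[164 190  31  10  64] [-0.019 -0.076  0.074] [0.068 0.013 0.082] ((23.902118682861328, -29.376842498779297), 59.483985900878906)
[608 194  32  11  72] [ 1.657 -0.077  0.074] [1.728 0.012 0.082] ((1699.77001953125, -33.811012268066406), 51.82048034667969)
[307 220  24  12 154] [ 0.506 -0.293  0.074] [ 0.58  -0.219  0.082] ((544.4163208007812, -257.7615051269531), 39.22718811035156)
[353 262  34  14  86] [ 0.635 -0.516  0.074] [ 0.722 -0.466  0.082] ((678.600341796875, -476.1257019042969), 44.566619873046875)
```

View pics/side0.png

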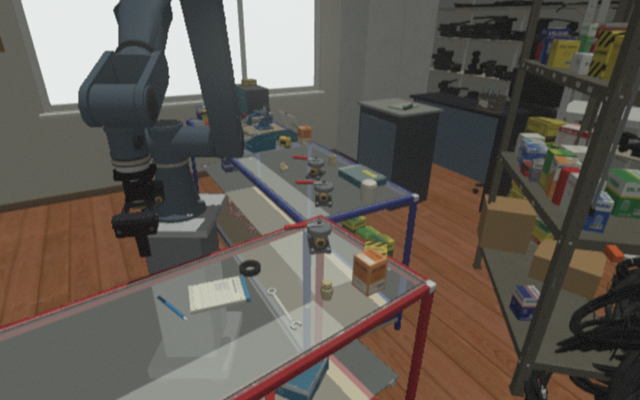

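```bash
cat >> h.py <<'E'
def psi():
    R=read_state()['tcp_rot'];return np.degrees(np.arctan2(R[1,0],R[0,0]))
def plan(T,base=None):
    """T: list of (x,y,z mm, psi deg) -> rows relative to measured pose (or base)"""
    s=read_state();R=s['tcp_rot'];p=s['position']*1000;a0=psi()
    if base is not None: p=np.array(base[:3],float);a0=base[3];c,q=np.cos(np.radians(a0)),np.sin(np.radians(a0));R=np.array([[c,q,0],[q,-c,0],[0,0,-1]])
    for t in T:
        d=R.T@(np.array(t[:3])-p);print('{"x":%.1f,"y":%.1f,"z":%.1f,"rz":%.2f}'%(*d,-(t[3]-a0)/6),end=',')
    print()
def st():
    s=read_state();print('t',round(s['time_s'],2),'pos',(s['position']*1000).round(1),'psi',round(psi(),1),'F',s['force'].round(1),'op',round(s['opening'],3),'tz',s['tcp_rot'][:,2].round(4))
E
python3 - <<'E'
from h import *
c=camera_params('wrist');s=read_state();print(c,s['tcp_rot'].T@(c['xyz']-s['position']),s['tcp_rot'].T@c['orientation'])
plan([(420,-260,300,15)])
E
```

```text
{'fx': 297.8883936780269, 'fy': 297.8883936780269, 'cx': 316.939838777161, 'cy': 197.95694637501205, 'xyz': array([ 0.2286349 , -0.58540106,  0.38418295]), 'orientation': array([[ 0.25570065,  0.93316287,  0.25263458],
       [-0.96675403,  0.24734345,  0.06486804],
       [-0.00195507, -0.26082229,  0.96538485]])} [ 0.07113304 -0.00023849 -0.16476605] [[-1.96529914e-04  9.65298831e-01  2.61147713e-01]
 [ 9.99999978e-01  1.70820018e-04  1.21148088e-04]
 [ 7.23348505e-05  2.61147731e-01 -9.65298844e-01]]
{"x":339.4,"y":-265.7,"z":-80.0,"rz":-0.03},
```

Emit:
{"fn": "apply_moves", "kwargs": {
  "rows": [
    {"x": 416,"y": -243,"z": 0,"claw": 160},
    {"x": 416,"y": -243,"z": 0,"claw": 160},
    {"x": 416,"y": -243,"z": 0,"claw": 160},
    {"x": 416,"y": -243,"z": 0,"claw": 160},
    {"x": 416,"y": -243,"z": 0,"claw": 160},
    {"x": 416,"y": -243,"z": 0,"claw": 160},
    {"x": 416,"y": -243,"z": 0,"claw": 160},
    {"x": 416,"y": -243,"z": 0,"claw": 160},
    {"x": 416,"y": -243,"z": 0,"claw": 160},
    {"x": 416,"y": -243,"z": 0,"claw": 160}
  ]
}}

```text
validation failed for argument at $.ro...
```

```bash
cat >> h.py <<'E'
def look(tag):
    st();c=camera_params('wrist');p,d=capture('wrist');cv2.imwrite(f"pics/{tag}.png",p[:,:,::-1]);levers(p,d,c)
    W=cloud(d,c);m=((abs(W[...,2]-.078)<.0035)&~red(p)).astype(np.uint8)
    m=cv2.morphologyEx(m,cv2.MORPH_OPEN,np.ones((3,3)))
    k,l,s,_=cv2.connectedComponentsWithStats(m)
    for i in range(1,k):
        if s[i,4]>300: print('hous',s[i],cv2.minEnclosingCircle((W[l==i][:,:2]*1000).astype(np.float32)))
    # plate top z=.013
    m=((abs(W[...,2]-.013)<.004)).astype(np.uint8);m=cv2.morphologyEx(m,cv2.MORPH_OPEN,np.ones((3,3)))
    k,l,s,_=cv2.connectedComponentsWithStats(m)
    for i in range(1,k):
        if s[i,4]>300: print('plate',s[i],cv2.minAreaRect((W[l==i][:,:2]*1000).astype(np.float32)))
    return p,d,W
E
python3 - <<'E'
from h import *
look('w3')
E
```

```text
t 0.1 pos [ 159.9 -603.5  219.4] psi 14.8 F [0.3 0.8 0.1] op 1.001 tz [-2.0e-04  1.9e-03 -1.0e+00]
plate [249 130  86  63 718] ((168.81532287597656, -566.7824096679688), (8.922286987304688, 131.49545288085938), 49.93521499633789)
```

View pics/w3.png

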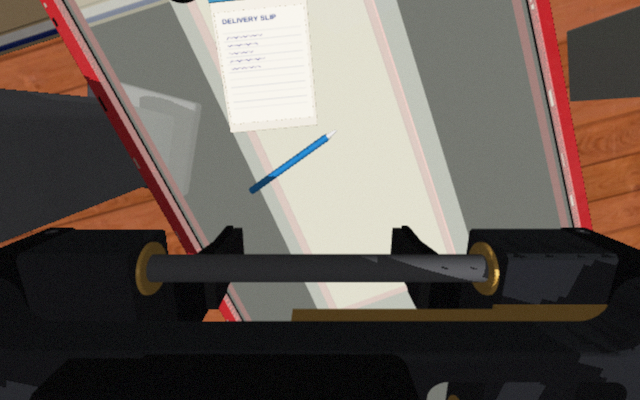

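Emit:
{"fn": "apply_moves", "kwargs": {
  "rows": [
    {"x": 40,"y": -23,"z": 0,"rx": 0,"ry": 0,"rz": 0,"claw": 160},
    {"x": 80,"y": -46,"z": 0,"rx": 0,"ry": 0,"rz": 0,"claw": 160}
  ]
}}

```text
time_s: 0.4
position: [0.2258, -0.5385, 0.2197]
tcp_rot: [[0.967, 0.254, 0.0], [0.254, -0.967, 0.001], [0.0, -0.001, -1.0]]
force: [0.6, 0.9, 0.5]
opening: 0.859
grasp_force: 0.0
```

Emit:
{"fn": "apply_moves", "kwargs": {
  "rows": [
    {"x": 46,"y": -40,"z": 0,"rx": 0,"ry": 0,"rz": 0,"claw": 160},
    {"x": 92,"y": -80,"z": 0,"rx": 0,"ry": 0,"rz": 0,"claw": 160},
    {"x": 138,"y": -120,"z": 0,"rx": 0,"ry": 0,"rz": 0,"claw": 160},
    {"x": 184,"y": -160,"z": 0,"rx": 0,"ry": 0,"rz": 0,"claw": 160},
    {"x": 234,"y": -200,"z": 0,"rx": 0,"ry": 0,"rz": 0,"claw": 160},
    {"x": 234,"y": -200,"z": 0,"rx": 0,"ry": 0,"rz": 0,"claw": 160},
    {"x": 234,"y": -200,"z": 0,"rx": 0,"ry": 0,"rz": 0,"claw": 160}
  ]
}}

```text
time_s: 1.27
position: [0.4007, -0.2861, 0.2202]
tcp_rot: [[0.966, 0.257, -0.0], [0.257, -0.966, -0.001], [-0.0, 0.001, -1.0]]
force: [0.3, -0.5, 0.2]
opening: 0.376
grasp_force: 0.0
```

Run:
```python
from h import *
look('w3b')
```

```text
t 1.27 pos [ 400.7 -286.1  220.2] psi 14.9 F [ 0.3 -0.5  0.2] op 0.376 tz [-2.e-04 -6.e-04 -1.e+00]
px [ 313   79   18   79 1328] z [0.0896 0.0917 0.0931] c 468.6 -272.5 len 72.7 16.3 dir 15.5
hous [ 280    0   83   76 4154] ((543.5986328125, -251.41539001464844), 39.27370071411133)
plate [269  50  33  28 427] ((517.9990844726562, -217.84901428222656), (24.79340171813965, 38.129722595214844), 5.95224142074585)
plate [330  63  36  26 483] ((526.39892578125, -289.2264709472656), (27.67024803161621, 38.08897018432617), 6.217303276062012)
```

View pics/w3b.png

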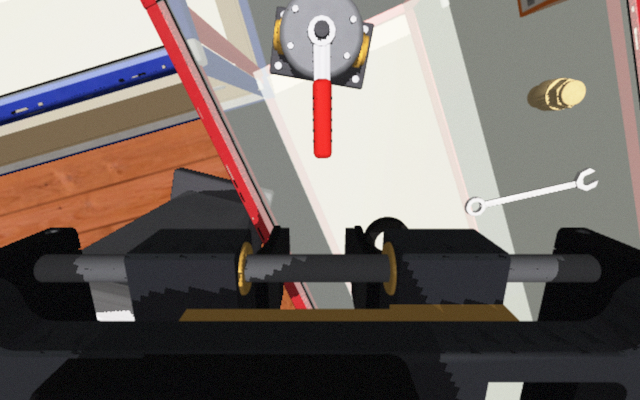

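```bash
cat >> h.py <<'E'
PIV={3:(543.0,-251.8)}
def q(v,th,e,z=97,r=85):
    a=np.radians(th);c,s=np.cos(a),np.sin(a);P=PIV[v]
    return (P[0]+r*c-e*s,P[1]+r*s+e*c,z,th-180)
E
python3 - <<'E'
from h import *
plan([q(3,195.5,0,220),q(3,195.5,0,97)])
print('arc');b=q(3,195.5,0)
plan([q(3,195.5+4*i,7.4) for i in range(1,11)],b)
b=q(3,235.5,7.4);plan([q(3,235.5+4*i,7.4) for i in range(1,11)],b)
E
```

```text
{"x":61.9,"y":3.6,"z":0.2,"rz":-0.12},{"x":61.9,"y":3.5,"z":123.2,"rz":-0.12},
arc
{"x":0.7,"y":13.3,"z":0.0,"rz":-0.67},{"x":1.9,"y":19.2,"z":0.0,"rz":-1.33},{"x":3.4,"y":24.9,"z":0.0,"rz":-2.00},{"x":5.3,"y":30.5,"z":0.0,"rz":-2.67},{"x":7.7,"y":36.0,"z":0.0,"rz":-3.33},{"x":10.4,"y":41.3,"z":0.0,"rz":-4.00},{"x":13.4,"y":46.4,"z":0.0,"rz":-4.67},{"x":16.8,"y":51.3,"z":0.0,"rz":-5.33},{"x":20.6,"y":55.9,"z":0.0,"rz":-6.00},{"x":24.6,"y":60.3,"z":0.0,"rz":-6.67},
{"x":0.7,"y":5.9,"z":0.0,"rz":-0.67},{"x":1.9,"y":11.8,"z":0.0,"rz":-1.33},{"x":3.4,"y":17.5,"z":0.0,"rz":-2.00},{"x":5.3,"y":23.1,"z":0.0,"rz":-2.67},{"x":7.7,"y":28.6,"z":0.0,"rz":-3.33},{"x":10.4,"y":33.9,"z":0.0,"rz":-4.00},{"x":13.4,"y":39.0,"z":0.0,"rz":-4.67},{"x":16.8,"y":43.9,"z":0.0,"rz":-5.33},{"x":20.6,"y":48.5,"z":0.0,"rz":-6.00},{"x":24.6,"y":52.9,"z":0.0,"rz":-6.67},
```

Emit:
{"fn": "apply_moves", "kwargs": {
  "rows": [
    {"x": 45,"y": 3.5,"z": 0,"rx": 0,"ry": 0,"rz": -0.1,"claw": 160},
    {"x": 62,"y": 3.5,"z": 40,"rx": 0,"ry": 0,"rz": -0.1,"claw": 160},
    {"x": 62,"y": 3.5,"z": 75,"rx": 0,"ry": 0,"rz": -0.1,"claw": 160},
    {"x": 62,"y": 3.5,"z": 105,"rx": 0,"ry": 0,"rz": -0.1,"claw": 160},
    {"x": 62,"y": 3.5,"z": 123,"rx": 0,"ry": 0,"rz": -0.1,"claw": 160},
    {"x": 62,"y": 3.5,"z": 123,"rx": 0,"ry": 0,"rz": -0.1,"claw": 160}
  ]
}}

```text
time_s: 2.08
position: [0.4598, -0.2746, 0.0957]
tcp_rot: [[0.965, 0.263, -0.003], [0.263, -0.965, 0.002], [-0.002, -0.003, -1.0]]
force: [-0.3, -0.2, -0.1]
opening: 0.373
grasp_force: 0.0
```

Run:
```python
from h import *
st();print(q(3,195.5,0))
```

```text
t 2.08 pos [ 459.8 -274.6   95.7] psi 15.3 F [-0.3 -0.2 -0.1] op 0.373 tz [-0.0027  0.0022 -1.    ]
(np.float64(461.09141147726706), np.float64(-274.51526196665185), 97, 15.5)
```

Good. Push gently, reading force part-way.

Emit:
{"fn": "apply_moves", "kwargs": {
  "rows": [
    {"x": 0,"y": 4,"z": 0,"rx": 0,"ry": 0,"rz": 0,"claw": 160},
    {"x": 0,"y": 7,"z": 0,"rx": 0,"ry": 0,"rz": 0,"claw": 160},
    {"x": 0.7,"y": 13.3,"z": 0,"rx": 0,"ry": 0,"rz": -0.67,"claw": 160},
    {"x": 1.9,"y": 19.2,"z": 0,"rx": 0,"ry": 0,"rz": -1.33,"claw": 160}
  ]
}}

```text
time_s: 2.58
position: [0.4689, -0.2924, 0.0983]
tcp_rot: [[0.917, 0.399, 0.002], [0.399, -0.917, -0.002], [0.001, 0.002, -1.0]]
force: [-0.7, -0.4, -0.8]
opening: 0.371
grasp_force: 0.0
```

Emit:
{"fn": "apply_moves", "kwargs": {
  "rows": [
    {"x": 0.7,"y": 5.9,"z": 0,"rx": 0,"ry": 0,"rz": -0.67,"claw": 160},
    {"x": 1.9,"y": 11.8,"z": 0,"rx": 0,"ry": 0,"rz": -1.33,"claw": 160},
    {"x": 3.4,"y": 17.5,"z": 0,"rx": 0,"ry": 0,"rz": -2,"claw": 160},
    {"x": 5.3,"y": 23.1,"z": 0,"rx": 0,"ry": 0,"rz": -2.67,"claw": 160}
  ]
}}

```text
time_s: 3.08
position: [0.483, -0.3115, 0.0983]
tcp_rot: [[0.771, 0.637, 0.002], [0.637, -0.771, -0.002], [0.0, 0.002, -1.0]]
force: [0.6, -0.1, 0.4]
opening: 0.371
grasp_force: 0.0
```

Run:
```python
from h import *
st();print(q(3,219.5,7.4))
```

```text
t 3.08 pos [ 483.  -311.5   98.3] psi 39.6 F [ 0.6 -0.1  0.4] op 0.371 tz [ 0.0015 -0.0015 -1.    ]
(np.float64(482.11888924209927), np.float64(-311.5766706406791), 97, 39.5)
```

Run:
```python
from h import *
look('w3c')
for n in('scene','side'):
    p,d=capture(n);print(n);levers(p,d,camera_params(n))
```

```text
t 3.08 pos [ 483.  -311.5   98.3] psi 39.6 F [ 0.6 -0.1  0.4] op 0.371 tz [ 0.0015 -0.0015 -1.    ]
px [631 139   9  15  64] z [0.0602 0.0613 0.0631] c 659.8 -443.1 len 9.4 3.4 dir 36.3
px [621 155  19  30 354] z [0.0606 0.0647 0.0698] c 647.3 -451.3 len 18.9 3.8 dir 34.5
px [ 235  157   53   96 2222] z [0.0887 0.0917 0.093 ] c 474.8 -271.3 len 61.5 17.2 dir 15.5
px [619 188  21   7  49] z [0.0616 0.0677 0.0732] c 635.4 -459.8 len 3.0 1.7 dir 95.1
hous [  240    20   131   139 11173] ((543.8375854492188, -251.3699951171875), 39.421630859375)
plate [492   0  49  80 624] ((678.4229125976562, -347.5321044921875), (71.07952117919922, 2.5658116340637207), 78.51561737060547)
plate [563  98  30  81 591] ((660.6729736328125, -441.994140625), (65.107666015625, 3.806312084197998), 33.514892578125)
plate [320 151  32  21 303] ((523.40869140625, -298.22003173828125), (19.99632453918457, 20.74691390991211), 7.0508036613464355)
scene
px [170 104  17  13 136] z [0.0777 0.0928 0.1085] c 1502.4 58.2 len 66.3 31.0 dir 70.6
px [103 129  16   9  79] z [0.0709 0.0752 0.0784] c 1551.0 375.7 len 64.9 48.7 dir 79.5
px [308 219  16  13  85] z [0.0856 0.0905 0.0937] c 486.1 91.8 len 69.7 19.3 dir 0.0
px [243 274  13  18 107] z [0.0876 0.0911 0.0938] c 455.8 395.3 len 69.5 19.1 dir 164.7
side
```

View pics/w3c.png

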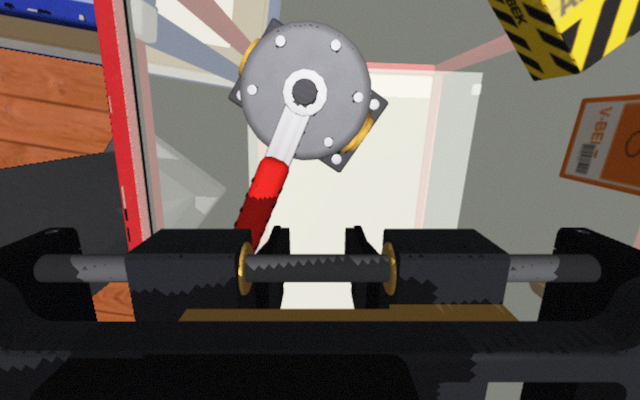

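Run:
```python
from h import *
s=read_state();c=camera_params('wrist');p,d=capture('wrist')
W=cloud(d,c);T=(W-s['position'])@s['tcp_rot']*1000
for (u,v) in [(283,228),(283,235),(283,245),(275,240),(289,240),(355,230),(350,240),(360,240),(317,240),(200,245),(317,268),(245,235),(245,215)]:
    print(u,v,T[v,u].round(1),W[v,u].round(4))
m=(abs(T[...,1])<40)&(abs(T[...,0])<30)&(d>0)&(d<.25)
print(T[m].min(0),T[m].max(0))
```

```text
283 228 [  9.9 -19.7  -4.3] [ 0.478  -0.2897  0.1023]
283 235 [ 10.  -18.5 -15.1] [ 0.4788 -0.2906  0.1131]
283 245 [  9.9 -17.2 -27.8] [ 0.4796 -0.2917  0.1258]
275 240 [ 11.2 -21.5 -24.6] [ 0.4779 -0.2875  0.1226]
289 240 [-38.8 -26.2  92.2] [ 0.4364 -0.3157  0.0058]
355 230 [ 11.2  20.8 -10.6] [ 0.5047 -0.3202  0.1087]
350 240 [  9.9  16.9 -21.6] [ 0.5012 -0.318   0.1197]
360 240 [ 11.6  21.4 -25.6] [ 0.5054 -0.3204  0.1236]
317 240 [-39.1  -0.2  92.9] [ 0.4526 -0.336   0.0052]
200 245 [ 38.4 -31.4 -91.6] [ 0.4926 -0.2625  0.1896]
317 268 [ 29.9  -0.2 -88.4] [ 0.5057 -0.292   0.1864]
245 235 [ 38.1 -21.2 -83.7] [ 0.4987 -0.2706  0.1817]
245 215 [ 14.3 -43.7   6.3] [ 0.4662 -0.2684  0.0917]
[ -10.10671643  -39.99990169 -125.34787516] [29.99940013 39.99944481 17.90898005]
```

Run:
```python
from h import *
plan([q(3,208,4,112),q(3,195.5,0,112),q(3,195.5,0,70)])
```

```text
{"x":0.1,"y":-20.2,"z":-14.2,"rz":1.89},{"x":6.5,"y":-41.7,"z":-14.2,"rz":3.98},{"x":6.5,"y":-41.8,"z":27.8,"rz":3.98},
```

Emit:
{"fn": "apply_moves", "kwargs": {
  "rows": [
    {"x": 0,"y": 0,"z": -14,"rx": 0,"ry": 0,"rz": 0,"claw": 160},
    {"x": 0,"y": -20,"z": -14,"rx": 0,"ry": 0,"rz": 1.7,"claw": 160},
    {"x": 6,"y": -41.7,"z": -14,"rx": 0,"ry": 0,"rz": 3.4,"claw": 160},
    {"x": 6,"y": -41.7,"z": -14,"rx": 0,"ry": 0,"rz": 4,"claw": 160},
    {"x": 6,"y": -41.7,"z": -5,"rx": 0,"ry": 0,"rz": 4,"claw": 160},
    {"x": 6,"y": -41.7,"z": 5,"rx": 0,"ry": 0,"rz": 4,"claw": 160},
    {"x": 6,"y": -41.7,"z": 16,"rx": 0,"ry": 0,"rz": 4,"claw": 160},
    {"x": 6,"y": -41.7,"z": 28,"rx": 0,"ry": 0,"rz": 4,"claw": 160},
    {"x": 6,"y": -41.7,"z": 28,"rx": 0,"ry": 0,"rz": 4,"claw": 160}
  ]
}}

```text
time_s: 4.4
position: [0.4597, -0.274, 0.0678]
tcp_rot: [[0.964, 0.266, -0.002], [0.266, -0.964, 0.002], [-0.002, -0.003, -1.0]]
force: [-0.3, 1.4, -0.5]
opening: 0.37
grasp_force: 0.0
```

Run:
```python
from h import *
st();print(q(3,195.5,0))
look('w3d')
```

```text
t 4.4 pos [ 459.7 -274.    67.8] psi 15.4 F [-0.3  1.4 -0.5] op 0.37 tz [-0.0023  0.0021 -1.    ]
(np.float64(461.09141147726706), np.float64(-274.51526196665185), 97, 15.5)
t 4.4 pos [ 459.7 -274.    67.8] psi 15.4 F [-0.3  1.4 -0.5] op 0.37 tz [-0.0023  0.0021 -1.    ]
px [ 303  171   35   83 2707] z [0.0891 0.0918 0.0931] c 483.1 -268.8 len 44.3 17.4 dir 15.4
px [304 282  32  21 612] z [0.0894 0.0918 0.0931] c 441.4 -280.3 len 17.0 14.2 dir 105.6
hous [  241     0   158   160 16204] ((544.0145874023438, -251.75880432128906), 39.30867385864258)
plate [362 127  28  29 319] ((521.5711059570312, -304.3016052246094), (13.700915336608887, 25.521991729736328), 60.12173843383789)
```

View pics/w3d.png

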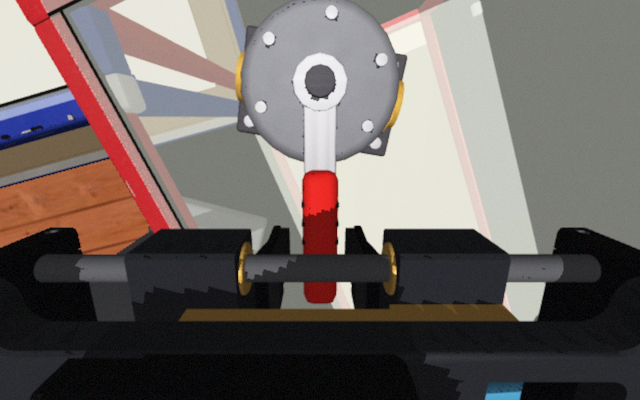

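Emit:
{"fn": "apply_moves", "kwargs": {
  "rows": [
    {"x": 0,"y": 4,"z": -2,"rx": 0,"ry": 0,"rz": 0,"claw": 160},
    {"x": 0,"y": 7,"z": -2,"rx": 0,"ry": 0,"rz": 0,"claw": 160},
    {"x": 0.7,"y": 11,"z": -2,"rx": 0,"ry": 0,"rz": -0.5,"claw": 160},
    {"x": 1.3,"y": 16,"z": -2,"rx": 0,"ry": 0,"rz": -1,"claw": 160}
  ]
}}

```text
time_s: 4.95
position: [0.4657, -0.2883, 0.0716]
tcp_rot: [[0.931, 0.366, -0.001], [0.366, -0.931, 0.003], [0.0, -0.003, -1.0]]
force: [0.4, 6.8, 1.9]
opening: 0.374
grasp_force: 2.7
```

Emit:
{"fn": "apply_moves", "kwargs": {
  "rows": [
    {"x": 0.7,"y": 5.9,"z": 0,"rx": 0,"ry": 0,"rz": -0.67,"claw": 160},
    {"x": 1.9,"y": 11.8,"z": 0,"rx": 0,"ry": 0,"rz": -1.33,"claw": 160}
  ]
}}

```text
time_s: 5.2
position: [0.4708, -0.2973, 0.0714]
tcp_rot: [[0.871, 0.492, -0.003], [0.492, -0.87, 0.006], [-0.0, -0.006, -1.0]]
force: [-1.3, 6.0, 3.2]
opening: 0.377
grasp_force: 2.8
```

Run:
```python
from h import *
look('w3e')
```

```text
t 5.2 pos [ 470.8 -297.3   71.4] psi 29.5 F [-1.3  6.   3.2] op 0.377 tz [-0.0032  0.0055 -1.    ]
px [ 288  171   36   83 2623] z [0.0889 0.0918 0.093 ] c 487.0 -280.8 len 46.1 17.6 dir 27.2
px [288 282  31  19 524] z [0.0898 0.0918 0.093 ] c 448.6 -300.6 len 16.7 13.1 dir 115.6
hous [  234     0   154   162 15535] ((543.8449096679688, -251.6474151611328), 39.28911209106445)
plate [620  33  20  98 852] ((660.82763671875, -441.90386962890625), (64.80960083007812, 4.516713619232178), 34.772579193115234)
plate [339 144  33  26 350] ((523.9531860351562, -299.384521484375), (20.92797088623047, 18.168663024902344), 3.8354814052581787)
```

Emit:
{"fn": "apply_moves", "kwargs": {
  "rows": [
    {"x": 0.7,"y": 5.9,"z": 0,"rx": 0,"ry": 0,"rz": -0.67,"claw": 160},
    {"x": 1.9,"y": 11.8,"z": 0,"rx": 0,"ry": 0,"rz": -1.33,"claw": 160},
    {"x": 3.4,"y": 17.5,"z": 0,"rx": 0,"ry": 0,"rz": -2,"claw": 160},
    {"x": 5.3,"y": 23.1,"z": 0,"rx": 0,"ry": 0,"rz": -2.67,"claw": 160},
    {"x": 7.7,"y": 28.6,"z": 0,"rx": 0,"ry": 0,"rz": -3.33,"claw": 160}
  ]
}}

```text
time_s: 5.88
position: [0.4904, -0.3194, 0.0713]
tcp_rot: [[0.649, 0.761, -0.005], [0.761, -0.649, 0.004], [-0.001, -0.007, -1.0]]
force: [-4.9, 3.0, 2.6]
opening: 0.369
grasp_force: 2.6
```

Emit:
{"fn": "apply_moves", "kwargs": {
  "rows": [
    {"x": 0.7,"y": 5.9,"z": 0,"rx": 0,"ry": 0,"rz": -0.67,"claw": 160},
    {"x": 1.9,"y": 11.8,"z": 0,"rx": 0,"ry": 0,"rz": -1.33,"claw": 160},
    {"x": 3.4,"y": 17.5,"z": 0,"rx": 0,"ry": 0,"rz": -2,"claw": 160},
    {"x": 5.3,"y": 23.1,"z": 0,"rx": 0,"ry": 0,"rz": -2.67,"claw": 160},
    {"x": 7.7,"y": 28.6,"z": 0,"rx": 0,"ry": 0,"rz": -3.33,"claw": 160}
  ]
}}

```text
time_s: 6.5
position: [0.5169, -0.3337, 0.0713]
tcp_rot: [[0.35, 0.937, -0.006], [0.937, -0.35, 0.001], [-0.001, -0.006, -1.0]]
force: [-5.6, -1.4, 2.2]
opening: 0.374
grasp_force: 2.7
```

Run:
```python
from h import *
look('w3f');print(q(3,249.5,7.4,70))
```

```text
t 6.5 pos [ 516.9 -333.7   71.3] psi 69.5 F [-5.6 -1.4  2.2] op 0.374 tz [-0.0056  0.0013 -1.    ]
px [ 289  171   35   83 2614] z [0.089  0.0918 0.093 ] c 519.3 -309.8 len 44.2 17.4 dir 67.4
px [288 282  31  19 534] z [0.0899 0.0917 0.093 ] c 502.3 -350.4 len 16.8 13.3 dir 162.4
hous [  234     0   154   162 15527] ((543.6311645507812, -251.72607421875), 39.35688400268555)
plate [522  80  12 123 827] ((679.9495849609375, -338.789794921875), (89.29557037353516, 3.15262508392334), 77.51337432861328)
(np.float64(520.1637467933833), np.float64(-334.0086707074339), 70, 69.5)
```

Emit:
{"fn": "apply_moves", "kwargs": {
  "rows": [
    {"x": 0.7,"y": 5.9,"z": 0,"rx": 0,"ry": 0,"rz": -0.67,"claw": 160},
    {"x": 1.9,"y": 11.8,"z": 0,"rx": 0,"ry": 0,"rz": -1.33,"claw": 160},
    {"x": 3.4,"y": 17.5,"z": 0,"rx": 0,"ry": 0,"rz": -2,"claw": 160},
    {"x": 5.3,"y": 23.1,"z": 0,"rx": 0,"ry": 0,"rz": -2.67,"claw": 160},
    {"x": 7.7,"y": 28.6,"z": 0,"rx": 0,"ry": 0,"rz": -3.33,"claw": 160}
  ]
}}

```text
time_s: 7.18
position: [0.5468, -0.3378, 0.0712]
tcp_rot: [[0.009, 1.0, -0.005], [1.0, -0.009, -0.001], [-0.001, -0.005, -1.0]]
force: [-5.4, -3.2, 1.5]
opening: 0.375
grasp_force: 2.7
```

Run:
```python
from h import *
look('w3g')
```

```text
t 7.17 pos [ 546.8 -337.8   71.2] psi 89.5 F [-5.4 -3.2  1.5] op 0.375 tz [-4.6e-03 -9.0e-04 -1.0e+00]
px [ 289  171   35   83 2591] z [0.089  0.0918 0.0931] c 540.8 -315.7 len 46.4 17.2 dir 87.4
px [288 282  31  19 541] z [0.0896 0.0918 0.093 ] c 538.7 -358.5 len 16.8 13.0 dir 179.5
px [487 383  27  17 289] z [0.0751 0.0797 0.0846] c 665.3 -439.2 len 18.7 3.2 dir 35.5
hous [  233     1   154   161 15526] ((543.5811157226562, -251.61410522460938), 39.263282775878906)
plate [340 143  26  27 313] ((573.007080078125, -294.6659851074219), (19.490737915039062, 18.068130493164062), 5.23819637298584)
plate [478 156  33  77 491] ((682.6399536132812, -325.9922180175781), (62.87235641479492, 2.5709176063537598), 78.17674255371094)
```

Emit:
{"fn": "apply_moves", "kwargs": {
  "rows": [
    {"x": 0,"y": 1.5,"z": 0,"rx": 0,"ry": 0,"rz": -0.17,"claw": 160},
    {"x": 0.3,"y": 3,"z": 0,"rx": 0,"ry": 0,"rz": -0.33,"claw": 160}
  ]
}}

```text
time_s: 7.48
position: [0.5498, -0.3377, 0.0712]
tcp_rot: [[-0.024, 1.0, -0.004], [1.0, 0.024, -0.001], [-0.001, -0.004, -1.0]]
force: [-5.2, -3.0, 1.0]
opening: 0.375
grasp_force: 2.7
```

Emit:
{"fn": "apply_moves", "kwargs": {
  "rows": [
    {"x": 0,"y": 1.5,"z": 0,"rx": 0,"ry": 0,"rz": -0.17,"claw": 160},
    {"x": 0.3,"y": 3,"z": 0,"rx": 0,"ry": 0,"rz": -0.33,"claw": 160}
  ]
}}

```text
time_s: 7.72
position: [0.5529, -0.3375, 0.0712]
tcp_rot: [[-0.059, 0.998, -0.004], [0.998, 0.059, -0.001], [-0.001, -0.004, -1.0]]
force: [-4.8, -3.4, 0.4]
opening: 0.372
grasp_force: 2.7
```

Run:
```python
from h import *
look('w3h')
```

```text
t 7.72 pos [ 552.9 -337.5   71.2] psi 93.4 F [-4.8 -3.4  0.4] op 0.372 tz [-0.0041 -0.0015 -1.    ]
px [ 289  172   34   82 2585] z [0.089  0.0918 0.093 ] c 545.4 -315.8 len 46.3 17.0 dir 91.8
px [288 282  31  19 539] z [0.0895 0.0918 0.093 ] c 546.2 -358.6 len 16.8 13.1 dir 1.8
px [486 383  31  17 238] z [0.0751 0.0794 0.0876] c 675.6 -432.4 len 15.9 4.0 dir 37.1
hous [  233     0   154   162 15533] ((543.5597534179688, -251.74302673339844), 39.30762481689453)
plate [335 146  26  25 325] ((573.0728759765625, -294.3468933105469), (18.99990463256836, 18.36283302307129), 3.303670883178711)
plate [473 169  31  61 396] ((683.7093505859375, -319.8743591308594), (50.438228607177734, 2.4734959602355957), 77.51211547851562)
```

Emit:
{"fn": "apply_moves", "kwargs": {
  "rows": [
    {"x": 0,"y": 1.5,"z": 0,"rx": 0,"ry": 0,"rz": -0.17,"claw": 160},
    {"x": 0.3,"y": 3,"z": 0,"rx": 0,"ry": 0,"rz": -0.33,"claw": 160}
  ]
}}

```text
time_s: 8.02
position: [0.5559, -0.3371, 0.0713]
tcp_rot: [[-0.093, 0.996, -0.004], [0.996, 0.093, -0.002], [-0.001, -0.004, -1.0]]
force: [-4.9, -3.4, 0.4]
opening: 0.371
grasp_force: 2.7
```

Emit:
{"fn": "apply_moves", "kwargs": {
  "rows": [
    {"x": 0,"y": 1,"z": 0,"rx": 0,"ry": 0,"rz": -0.1,"claw": 160},
    {"x": 0.2,"y": 2,"z": 0,"rx": 0,"ry": 0,"rz": -0.2,"claw": 160}
  ]
}}

```text
time_s: 8.28
position: [0.5579, -0.3369, 0.0712]
tcp_rot: [[-0.114, 0.994, -0.004], [0.994, 0.114, -0.002], [-0.001, -0.004, -1.0]]
force: [-5.5, -3.5, -0.3]
opening: 0.372
grasp_force: 2.7
```

Run:
```python
from h import *
look('w3i')
```

```text
t 8.28 pos [ 557.9 -336.9   71.2] psi 96.5 F [-5.5 -3.5 -0.3] op 0.372 tz [-0.0038 -0.0019 -1.    ]
px [ 288  172   35   82 2591] z [0.089  0.0918 0.093 ] c 549.0 -315.5 len 45.9 17.5 dir 94.7
px [288 282  31  19 541] z [0.0898 0.0917 0.0929] c 552.4 -358.4 len 16.7 13.3 dir 6.5
px [490 383  15  17  77] z [0.0743 0.0802 0.0854] c 686.7 -424.9 len 3.8 2.4 dir 138.2
hous [  232     0   154   162 15580] ((543.5423583984375, -251.7158203125), 39.324134826660156)
plate [331 148  27  25 341] ((573.11376953125, -294.561767578125), (19.52495765686035, 18.508808135986328), 6.664485931396484)
plate [468 179  29  50 313] ((684.4532470703125, -316.4242858886719), (43.25190734863281, 2.4845027923583984), 77.16226959228516)
```

Emit:
{"fn": "apply_moves", "kwargs": {
  "rows": [
    {"x": 0,"y": 1,"z": 0,"rx": 0,"ry": 0,"rz": -0.1,"claw": 160},
    {"x": 0.2,"y": 2,"z": 0,"rx": 0,"ry": 0,"rz": -0.2,"claw": 160}
  ]
}}

```text
time_s: 8.57
position: [0.5599, -0.3366, 0.0713]
tcp_rot: [[-0.134, 0.991, -0.004], [0.991, 0.134, -0.002], [-0.002, -0.004, -1.0]]
force: [-5.0, -3.6, -0.5]
opening: 0.372
grasp_force: 2.7
```

Emit:
{"fn": "apply_moves", "kwargs": {
  "rows": [
    {"x": 0,"y": 1,"z": 0,"rx": 0,"ry": 0,"rz": -0.1,"claw": 160},
    {"x": 0.2,"y": 2,"z": 0,"rx": 0,"ry": 0,"rz": -0.2,"claw": 160}
  ]
}}

```text
time_s: 8.82
position: [0.5603, -0.3362, 0.0711]
tcp_rot: [[-0.156, 0.988, -0.007], [0.988, 0.156, -0.002], [-0.001, -0.008, -1.0]]
force: [-9.1, -4.9, 1.3]
opening: 0.37
grasp_force: 5.1
```

Emit:
{"fn": "apply_moves", "kwargs": {
  "rows": [
    {"x": 0,"y": -4,"z": 0,"rx": 0,"ry": 0,"rz": 0,"claw": 160},
    {"x": 0,"y": -8,"z": 0,"rx": 0,"ry": 0,"rz": 0,"claw": 160},
    {"x": 0,"y": -8,"z": -30,"rx": 0,"ry": 0,"rz": 0,"claw": 160},
    {"x": 0,"y": -8,"z": -80,"rx": 0,"ry": 0,"rz": 0,"claw": 160},
    {"x": 0,"y": -8,"z": -135,"rx": 0,"ry": 0,"rz": 0,"claw": 160}
  ]
}}

```text
time_s: 9.45
position: [0.5559, -0.3351, 0.2071]
tcp_rot: [[-0.154, 0.988, -0.0], [0.988, 0.154, 0.001], [0.001, -0.0, -1.0]]
force: [0.1, -0.7, -0.8]
opening: 0.371
grasp_force: 0.0
```

Run:
```python
from h import *
T=np.array([430,88,200,0.]);s=read_state();B=np.array([*s['position']*1000,psi()]);print(B)
plan([B+(T-B)*k/10 for k in range(1,11)])
levers(*capture('scene'),camera_params('scene'))
```

```text
[ 555.91135692 -335.10187992  207.1051941    98.88373379]
{"x":43.7,"y":-5.9,"z":0.8,"rz":1.65},{"x":87.5,"y":-11.8,"z":1.5,"rz":3.30},{"x":131.2,"y":-17.7,"z":2.3,"rz":4.94},{"x":175.0,"y":-23.6,"z":3.0,"rz":6.59},{"x":218.7,"y":-29.5,"z":3.8,"rz":8.24},{"x":262.5,"y":-35.4,"z":4.6,"rz":9.89},{"x":306.2,"y":-41.3,"z":5.3,"rz":11.54},{"x":350.0,"y":-47.2,"z":6.1,"rz":13.18},{"x":393.7,"y":-53.2,"z":6.8,"rz":14.83},{"x":437.5,"y":-59.1,"z":7.6,"rz":16.48},
px [170 104  17  12 134] z [0.0767 0.0937 0.1083] c 1501.5 58.9 len 66.0 28.7 dir 69.6
px [103 129  16   9  78] z [0.0715 0.0745 0.0788] c 1551.5 375.3 len 64.4 50.7 dir 77.1
px [308 219  16  13  85] z [0.0854 0.0908 0.0938] c 485.8 90.8 len 69.4 18.1 dir 177.2
px [243 274  13  18 107] z [0.0869 0.0905 0.0944] c 457.5 394.2 len 68.9 19.0 dir 169.2
```

Emit:
{"fn": "apply_moves", "kwargs": {
  "rows": [
    {"x": 44,"y": -6,"z": 0,"rx": 0,"ry": 0,"rz": 1.65,"claw": 160},
    {"x": 88,"y": -12,"z": 0,"rx": 0,"ry": 0,"rz": 3.3,"claw": 160},
    {"x": 131,"y": -18,"z": 0,"rx": 0,"ry": 0,"rz": 4.94,"claw": 160},
    {"x": 175,"y": -24,"z": 0,"rx": 0,"ry": 0,"rz": 6.59,"claw": 160},
    {"x": 219,"y": -30,"z": 0,"rx": 0,"ry": 0,"rz": 8.24,"claw": 160},
    {"x": 262,"y": -35,"z": 0,"rx": 0,"ry": 0,"rz": 9.89,"claw": 160},
    {"x": 306,"y": -41,"z": 0,"rx": 0,"ry": 0,"rz": 11.54,"claw": 160},
    {"x": 350,"y": -47,"z": 0,"rx": 0,"ry": 0,"rz": 13.18,"claw": 160},
    {"x": 394,"y": -53,"z": 0,"rx": 0,"ry": 0,"rz": 14.83,"claw": 160},
    {"x": 437,"y": -59,"z": 0,"rx": 0,"ry": 0,"rz": 16.48,"claw": 160}
  ]
}}

```text
time_s: 10.75
position: [0.43, 0.0886, 0.2066]
tcp_rot: [[1.0, -0.006, 0.002], [-0.006, -1.0, 0.0], [0.002, -0.0, -1.0]]
force: [1.1, 1.3, 0.3]
opening: 0.374
grasp_force: 0.0
```

Emit:
{"fn": "apply_moves", "kwargs": {
  "rows": [
    {"x": 0,"y": 0,"z": 0,"rx": 0,"ry": 0,"rz": 0,"claw": 160},
    {"x": 0,"y": 0,"z": 0,"rx": 0,"ry": 0,"rz": 0,"claw": 160}
  ]
}}

```text
time_s: 11.0
position: [0.4309, 0.0869, 0.2066]
tcp_rot: [[1.0, 0.002, 0.002], [0.002, -1.0, -0.0], [0.002, 0.0, -1.0]]
force: [-0.2, -0.0, 0.1]
opening: 0.37
grasp_force: 0.0
```

Run:
```python
from h import *
look('w2')
```

```text
t 11.0 pos [430.9  86.9 206.6] psi 0.1 F [-0.2 -0.   0.1] op 0.37 tz [ 1.7e-03 -4.0e-04 -1.0e+00]
px [ 304   92   20   80 1426] z [0.0894 0.0917 0.0932] c 488.3 90.5 len 71.6 17.1 dir 179.1
px [  0 126   8  19  99] z [0.0847 0.0874 0.09  ] c 485.5 381.1 len 16.2 4.6 dir 173.8
px [  0 146   8  54 293] z [0.0857 0.0885 0.0908] c 449.5 389.0 len 53.3 4.5 dir 166.5
hous [ 272    0   86   89 4901] ((566.3338012695312, 90.18402099609375), 39.40272903442383)
hous [   0   34   49   89 2857] ((535.5286865234375, 375.4847106933594), 38.59131622314453)
plate [ 563   45   73   72 2512] ((542.395751953125, -233.25302124023438), (69.97946166992188, 76.78203582763672), 5.5607380867004395)
plate [  46   49   70   83 2250] ((529.8189697265625, 360.3830261230469), (75.59715270996094, 70.29938507080078), 71.81111907958984)
plate [266  66  32  25 434] ((544.796875, 127.6249008178711), (35.428314208984375, 25.10824966430664), 89.93451690673828)
plate [329  68  35  24 445] ((543.3572998046875, 54.39353942871094), (24.324291229248047, 38.37956619262695), 0.21732288599014282)
```

View pics/w2.png

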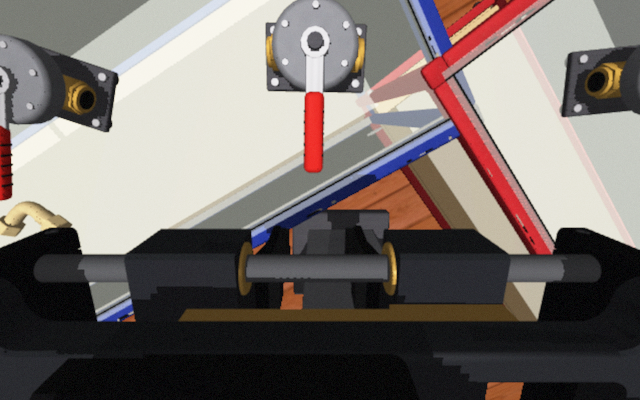

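```bash
cat >> h.py <<'E'
PIV.update({2:(566,89.5),1:(535.5,375.5)})
def clear(W,v,zmin=.03):
    X=W.reshape(-1,3)*1000;D=X[:,:2]-PIV[v];r=np.hypot(*D.T);a=np.degrees(np.arctan2(D[:,1],D[:,0]))%360
    m=(r>55)&(r<150)&(a>130)&(a<300)&(X[:,2]>zmin*1000)&(X[:,2]<130)
    H=np.histogram2d(a[m],r[m],bins=[range(130,301,10),[55,70,85,100,118,150]])[0];print(H.astype(int))
E
python3 - <<'E'
from h import *
p,d=capture('wrist');W=cloud(d,camera_params('wrist'));W[red(p)]=np.nan
clear(W,2);
p,d=capture('scene');W=cloud(d,camera_params('scene'));W[red(p)]=np.nan;clear(W,2);clear(W,1)
plan([q(2,179.4,0,206),q(2,179.4,0,70)])
E
```

```text
[[ 0  0  0  0  0]
 [ 0  0  0  0  0]
 [ 0  0  0  0  0]
 [ 0  0  0  0  0]
 [19 18 17 12  0]
 [ 3  6  3  0  0]
 [ 0  0  0  0  0]
 [ 0  0  0  0  0]
 [ 0  0  0  0  0]
 [ 0  0  0  0  0]
 [ 0  0  0  0  0]
 [ 0  0  0  0  0]
 [ 0  0  0  0  0]
 [ 0  0  0  0  0]
 [ 0  0  0  0  0]
 [ 0  0  0  0  0]
 [ 0  0  0  0  0]]
[[0 0 0 0 0]
 [0 0 0 0 0]
 [0 0 0 0 0]
 [0 0 0 0 0]
 [0 0 4 4 0]
 [1 1 2 1 0]
 [0 0 0 0 0]
 [0 0 0 0 0]
 [0 0 0 0 0]
 [0 0 0 0 0]
 [0 0 0 0 0]
 [0 0 0 0 0]
 [0 0 0 0 0]
 [0 0 0 0 0]
 [0 0 0 0 0]
 [0 0 0 0 0]
 [0 0 0 0 0]]
[[ 0  0  0  0  0]
 [ 0  0  0  0  0]
 [ 1  0  0  0  0]
 [ 0  1  5 11  0]
 [ 0  0  3  4  0]
 [ 0  0  0  0  0]
 [ 0  0  0  0  0]
 [ 0  0  0  0  0]
 [ 0  0  0  0  0]
 [ 0  0  0  0  0]
 [ 0  0  0  0  0]
 [ 0  0  0  0  0]
 [ 0  0  0  0  0]
 [ 0  0  0  0  0]
 [ 0  0  0  0  0]
 [ 0  0  0  0  0]
 [ 0  0  0  0  0]]
{"x":50.0,"y":-4.3,"z":0.4,"rz":0.09},{"x":49.9,"y":-4.3,"z":136.4,"rz":0.09},
```

Emit:
{"fn": "apply_moves", "kwargs": {
  "rows": [
    {"x": 50,"y": -4.3,"z": 0,"rx": 0,"ry": 0,"rz": 0.1,"claw": 160},
    {"x": 50,"y": -4.3,"z": 40,"rx": 0,"ry": 0,"rz": 0.1,"claw": 160},
    {"x": 50,"y": -4.3,"z": 75,"rx": 0,"ry": 0,"rz": 0.1,"claw": 160},
    {"x": 50,"y": -4.3,"z": 95,"rx": 0,"ry": 0,"rz": 0.1,"claw": 160},
    {"x": 50,"y": -4.3,"z": 115,"rx": 0,"ry": 0,"rz": 0.1,"claw": 160},
    {"x": 50,"y": -4.3,"z": 136,"rx": 0,"ry": 0,"rz": 0.1,"claw": 160},
    {"x": 50,"y": -4.3,"z": 136,"rx": 0,"ry": 0,"rz": 0.1,"claw": 160}
  ]
}}

```text
time_s: 12.02
position: [0.4797, 0.0904, 0.069]
tcp_rot: [[1.0, -0.012, -0.003], [-0.012, -1.0, 0.0], [-0.003, -0.0, -1.0]]
force: [0.6, -0.1, 0.8]
opening: 0.374
grasp_force: 0.0
```

Run:
```python
from h import *
look('w2b')
```

```text
t 12.03 pos [479.7  90.4  69. ] psi -0.7 F [ 0.6 -0.1  0.8] op 0.374 tz [-3.2e-03  1.0e-04 -1.0e+00]
px [ 300  171   35   83 2680] z [0.0888 0.0918 0.0931] c 503.1 90.3 len 44.6 17.4 dir 179.2
px [301 282  32  21 570] z [0.0898 0.0918 0.093 ] c 459.4 91.1 len 17.2 14.5 dir 90.2
hous [  239     0   156   162 16020] ((566.1412353515625, 89.45718383789062), 39.26872253417969)
plate [241 115  23  30 316] ((542.374267578125, 137.21202087402344), (21.219436645507812, 15.548680305480957), 1.786489725112915)
plate [  0 118   9  90 605] ((518.5667724609375, 325.3514099121094), (6.868177890777588, 70.08457946777344), 74.47135925292969)
```

Emit:
{"fn": "apply_moves", "kwargs": {
  "rows": [
    {"x": 0,"y": 4,"z": -1,"rx": 0,"ry": 0,"rz": 0,"claw": 160},
    {"x": 0,"y": 7,"z": -1,"rx": 0,"ry": 0,"rz": 0,"claw": 160},
    {"x": 0.7,"y": 13,"z": -1,"rx": 0,"ry": 0,"rz": -0.67,"claw": 160},
    {"x": 1.9,"y": 19,"z": -1,"rx": 0,"ry": 0,"rz": -1.33,"claw": 160}
  ]
}}

```text
time_s: 12.58
position: [0.4824, 0.0723, 0.0721]
tcp_rot: [[0.991, 0.13, 0.002], [0.13, -0.991, 0.0], [0.002, -0.0, -1.0]]
force: [0.8, 1.4, 1.3]
opening: 0.374
grasp_force: 0.7
```

Emit:
{"fn": "apply_moves", "kwargs": {
  "rows": [
    {"x": 0.7,"y": 5.9,"z": 0,"rx": 0,"ry": 0,"rz": -0.67,"claw": 160},
    {"x": 1.9,"y": 11.8,"z": 0,"rx": 0,"ry": 0,"rz": -1.33,"claw": 160},
    {"x": 3.4,"y": 17.5,"z": 0,"rx": 0,"ry": 0,"rz": -2,"claw": 160},
    {"x": 5.3,"y": 23.1,"z": 0,"rx": 0,"ry": 0,"rz": -2.67,"claw": 160},
    {"x": 7.7,"y": 28.6,"z": 0,"rx": 0,"ry": 0,"rz": -3.33,"claw": 160}
  ]
}}

```text
time_s: 13.2
position: [0.4931, 0.0449, 0.072]
tcp_rot: [[0.887, 0.461, 0.0], [0.461, -0.887, 0.0], [0.0, -0.0, -1.0]]
force: [-0.8, 1.3, 1.4]
opening: 0.368
grasp_force: 0.7
```

Run:
```python
from h import *
look('w2c');print(q(2,207.3,7.4,70))
```

```text
t 13.2 pos [493.1  44.9  72. ] psi 27.5 F [-0.8  1.3  1.4] op 0.368 tz [ 2.e-04  4.e-04 -1.e+00]
px [ 288  172   34   82 2572] z [0.0889 0.0917 0.093 ] c 508.9 60.9 len 46.3 17.3 dir 26.7
px [289 282  31  19 536] z [0.0901 0.0918 0.093 ] c 470.6 41.7 len 16.8 13.1 dir 116.8
hous [  230     2   153   160 15307] ((566.1451416015625, 89.6003189086914), 39.42101287841797)
plate [331 150  33  24 339] ((540.5133666992188, 44.444908142089844), (18.738162994384766, 20.301990509033203), 88.82550811767578)
(np.float64(493.8615419275133), np.float64(43.93902034718661), 70, 27.30000000000001)
```

Emit:
{"fn": "apply_moves", "kwargs": {
  "rows": [
    {"x": 0.7,"y": 5.9,"z": 0,"rx": 0,"ry": 0,"rz": -0.67,"claw": 160},
    {"x": 1.9,"y": 11.8,"z": 0,"rx": 0,"ry": 0,"rz": -1.33,"claw": 160},
    {"x": 3.4,"y": 17.5,"z": 0,"rx": 0,"ry": 0,"rz": -2,"claw": 160},
    {"x": 5.3,"y": 23.1,"z": 0,"rx": 0,"ry": 0,"rz": -2.67,"claw": 160},
    {"x": 7.7,"y": 28.6,"z": 0,"rx": 0,"ry": 0,"rz": -3.33,"claw": 160}
  ]
}}

```text
time_s: 13.88
position: [0.5124, 0.0232, 0.0717]
tcp_rot: [[0.677, 0.736, -0.001], [0.736, -0.677, 0.0], [-0.001, -0.001, -1.0]]
force: [-0.9, 0.6, 0.3]
opening: 0.372
grasp_force: 0.7
```

Emit:
{"fn": "apply_moves", "kwargs": {
  "rows": [
    {"x": 0.7,"y": 5.9,"z": 0,"rx": 0,"ry": 0,"rz": -0.67,"claw": 160},
    {"x": 1.9,"y": 11.8,"z": 0,"rx": 0,"ry": 0,"rz": -1.33,"claw": 160},
    {"x": 3.4,"y": 17.5,"z": 0,"rx": 0,"ry": 0,"rz": -2,"claw": 160},
    {"x": 5.3,"y": 23.1,"z": 0,"rx": 0,"ry": 0,"rz": -2.67,"claw": 160},
    {"x": 7.7,"y": 28.6,"z": 0,"rx": 0,"ry": 0,"rz": -3.33,"claw": 160}
  ]
}}

```text
time_s: 14.5
position: [0.5384, 0.0094, 0.0715]
tcp_rot: [[0.384, 0.923, -0.002], [0.923, -0.384, 0.0], [-0.001, -0.002, -1.0]]
force: [-2.3, -0.5, 1.7]
opening: 0.371
grasp_force: 0.8
```

Emit:
{"fn": "apply_moves", "kwargs": {
  "rows": [
    {"x": 0.4,"y": 3,"z": 0,"rx": 0,"ry": 0,"rz": -0.33,"claw": 160},
    {"x": 0.7,"y": 5.9,"z": 0,"rx": 0,"ry": 0,"rz": -0.67,"claw": 160},
    {"x": 1.3,"y": 8.9,"z": 0,"rx": 0,"ry": 0,"rz": -1,"claw": 160},
    {"x": 1.9,"y": 11.8,"z": 0,"rx": 0,"ry": 0,"rz": -1.33,"claw": 160}
  ]
}}

```text
time_s: 15.0
position: [0.5512, 0.0066, 0.0713]
tcp_rot: [[0.252, 0.968, -0.0], [0.968, -0.252, -0.0], [-0.0, -0.0, -1.0]]
force: [-1.5, -1.0, 0.5]
opening: 0.373
grasp_force: 0.7
```

Run:
```python
from h import *
look('w2d')
```

```text
t 15.0 pos [551.2   6.6  71.3] psi 75.4 F [-1.5 -1.   0.5] op 0.373 tz [-1.e-04 -1.e-04 -1.e+00]
px [ 287  176   34   78 2482] z [0.0888 0.0917 0.093 ] c 549.6 29.2 len 42.8 17.2 dir 75.5
px [289 282  31  23 658] z [0.0894 0.0918 0.093 ] c 538.4 -13.1 len 16.8 16.1 dir 164.0
hous [610   0  30  35 555] ((724.03955078125, 83.2135238647461), 11.217269897460938)
hous [  228     5   153   161 15350] ((565.807373046875, 89.51242065429688), 39.312408447265625)
plate [519   0  39  61 509] ((724.6220092773438, 90.48158264160156), (11.518465042114258, 47.98296356201172), 24.26617431640625)
plate [345 140  25  28 310] ((590.2186889648438, 43.11082458496094), (17.31015396118164, 19.753602981567383), 89.54300689697266)
```

Emit:
{"fn": "apply_moves", "kwargs": {
  "rows": [
    {"x": 0.2,"y": 2,"z": 0,"rx": 0,"ry": 0,"rz": -0.22,"claw": 160},
    {"x": 0.4,"y": 4,"z": 0,"rx": 0,"ry": 0,"rz": -0.44,"claw": 160},
    {"x": 0.7,"y": 6,"z": 0,"rx": 0,"ry": 0,"rz": -0.67,"claw": 160}
  ]
}}

```text
time_s: 15.42
position: [0.5572, 0.0057, 0.0713]
tcp_rot: [[0.184, 0.983, -0.0], [0.983, -0.184, 0.0], [0.0, -0.0, -1.0]]
force: [-1.5, -0.0, 1.2]
opening: 0.373
grasp_force: 0.7
```

Emit:
{"fn": "apply_moves", "kwargs": {
  "rows": [
    {"x": 0.1,"y": 1.2,"z": 0,"rx": 0,"ry": 0,"rz": -0.13,"claw": 160},
    {"x": 0.2,"y": 2.5,"z": 0,"rx": 0,"ry": 0,"rz": -0.27,"claw": 160}
  ]
}}

```text
time_s: 15.68
position: [0.5596, 0.0055, 0.0713]
tcp_rot: [[0.156, 0.988, -0.0], [0.988, -0.156, 0.0], [0.0, -0.0, -1.0]]
force: [-1.0, -0.2, 0.1]
opening: 0.373
grasp_force: 0.7
```

Emit:
{"fn": "apply_moves", "kwargs": {
  "rows": [
    {"x": 0.1,"y": 1.2,"z": 0,"rx": 0,"ry": 0,"rz": -0.13,"claw": 160},
    {"x": 0.2,"y": 2.2,"z": 0,"rx": 0,"ry": 0,"rz": -0.24,"claw": 160}
  ]
}}

```text
time_s: 15.92
position: [0.5618, 0.0053, 0.0712]
tcp_rot: [[0.132, 0.991, -0.0], [0.991, -0.132, -0.0], [-0.0, -0.0, -1.0]]
force: [-1.8, -0.1, 1.5]
opening: 0.375
grasp_force: 0.7
```

Run:
```python
from h import *
look('w2e')
```

```text
t 15.93 pos [561.8   5.3  71.2] psi 82.4 F [-1.8 -0.1  1.5] op 0.375 tz [-0. -0. -1.]
px [ 286  176   35   78 2489] z [0.0888 0.0918 0.093 ] c 557.5 27.9 len 42.4 17.4 dir 82.6
px [288 282  32  23 675] z [0.089  0.0917 0.0929] c 551.2 -15.5 len 17.5 15.9 dir 172.1
hous [ 606    0   34   84 1291] ((726.2705688476562, 91.0277099609375), 21.11191749572754)
hous [  227     6   153   159 15366] ((565.7334594726562, 89.56520080566406), 39.281192779541016)
plate [521   0  31  93 623] ((725.4050903320312, 100.44117736816406), (20.03959083557129, 59.73361587524414), 4.792517185211182)
plate [336 146  26  26 322] ((590.0909423828125, 43.33619689941406), (17.736112594604492, 19.511211395263672), 88.83959197998047)
```

Emit:
{"fn": "apply_moves", "kwargs": {
  "rows": [
    {"x": 0,"y": 1,"z": 0,"rx": 0,"ry": 0,"rz": -0.1,"claw": 160},
    {"x": 0.1,"y": 2,"z": 0,"rx": 0,"ry": 0,"rz": -0.2,"claw": 160}
  ]
}}

```text
time_s: 16.23
position: [0.5628, 0.0054, 0.0712]
tcp_rot: [[0.111, 0.994, -0.002], [0.994, -0.111, 0.001], [0.0, -0.002, -1.0]]
force: [-3.2, -0.1, 2.3]
opening: 0.371
grasp_force: 1.9
```

Emit:
{"fn": "apply_moves", "kwargs": {
  "rows": [
    {"x": 0,"y": 0.7,"z": 0,"rx": 0,"ry": 0,"rz": -0.07,"claw": 160},
    {"x": 0.1,"y": 1.5,"z": 0,"rx": 0,"ry": 0,"rz": -0.15,"claw": 160}
  ]
}}

```text
time_s: 16.48
position: [0.5628, 0.0057, 0.071]
tcp_rot: [[0.095, 0.995, -0.005], [0.995, -0.095, 0.001], [0.001, -0.005, -1.0]]
force: [-7.8, 1.1, 5.7]
opening: 0.374
grasp_force: 3.4
```

Emit:
{"fn": "apply_moves", "kwargs": {
  "rows": [
    {"x": 0,"y": -4,"z": 0,"rx": 0,"ry": 0,"rz": 0,"claw": 160},
    {"x": 0,"y": -8,"z": 0,"rx": 0,"ry": 0,"rz": 0,"claw": 160},
    {"x": 0,"y": -8,"z": -30,"rx": 0,"ry": 0,"rz": 0,"claw": 160},
    {"x": 0,"y": -8,"z": -80,"rx": 0,"ry": 0,"rz": 0,"claw": 160},
    {"x": 0,"y": -8,"z": -135,"rx": 0,"ry": 0,"rz": 0,"claw": 160}
  ]
}}

```text
time_s: 17.1
position: [0.5578, 0.0057, 0.2073]
tcp_rot: [[0.096, 0.995, 0.001], [0.995, -0.096, -0.0], [-0.0, 0.001, -1.0]]
force: [1.0, 0.0, -0.5]
opening: 0.373
grasp_force: 0.0
```

Run:
```python
from h import *
T=np.array([403.5,403.5,206,-12.]);s=read_state();B=np.array([*s['position']*1000,psi()]);print(B)
plan([B+(T-B)*k/10 for k in range(1,11)])
```

```text
[557.76753439   5.69451326 207.27527505  84.47981243]
{"x":38.1,"y":-19.2,"z":0.1,"rz":1.61},{"x":76.2,"y":-38.4,"z":0.2,"rz":3.22},{"x":114.3,"y":-57.5,"z":0.3,"rz":4.82},{"x":152.4,"y":-76.7,"z":0.4,"rz":6.43},{"x":190.6,"y":-95.9,"z":0.6,"rz":8.04},{"x":228.7,"y":-115.1,"z":0.7,"rz":9.65},{"x":266.8,"y":-134.3,"z":0.8,"rz":11.26},{"x":304.9,"y":-153.5,"z":0.9,"rz":12.86},{"x":343.0,"y":-172.6,"z":1.0,"rz":14.47},{"x":381.1,"y":-191.8,"z":1.1,"rz":16.08},
```

Emit:
{"fn": "apply_moves", "kwargs": {
  "rows": [
    {"x": 38,"y": -19,"z": 0,"rx": 0,"ry": 0,"rz": 1.6,"claw": 160},
    {"x": 76,"y": -38,"z": 0,"rx": 0,"ry": 0,"rz": 3.2,"claw": 160},
    {"x": 114,"y": -58,"z": 0,"rx": 0,"ry": 0,"rz": 4.8,"claw": 160},
    {"x": 152,"y": -77,"z": 0,"rx": 0,"ry": 0,"rz": 6.4,"claw": 160},
    {"x": 191,"y": -96,"z": 0,"rx": 0,"ry": 0,"rz": 8,"claw": 160},
    {"x": 229,"y": -115,"z": 0,"rx": 0,"ry": 0,"rz": 9.6,"claw": 160},
    {"x": 267,"y": -134,"z": 0,"rx": 0,"ry": 0,"rz": 11.2,"claw": 160},
    {"x": 305,"y": -153,"z": 0,"rx": 0,"ry": 0,"rz": 12.8,"claw": 160},
    {"x": 343,"y": -173,"z": 0,"rx": 0,"ry": 0,"rz": 14.4,"claw": 160},
    {"x": 381,"y": -192,"z": 0,"rx": 0,"ry": 0,"rz": 16,"claw": 160}
  ]
}}

```text
time_s: 18.35
position: [0.403, 0.4053, 0.2065]
tcp_rot: [[0.979, -0.205, 0.002], [-0.205, -0.979, 0.002], [0.002, -0.002, -1.0]]
force: [1.0, 0.7, 0.5]
opening: 0.373
grasp_force: 0.0
```

Emit:
{"fn": "apply_moves", "kwargs": {
  "rows": [
    {"x": 0,"y": 0,"z": 0,"rx": 0,"ry": 0,"rz": 0,"claw": 160},
    {"x": 0,"y": 0,"z": 0,"rx": 0,"ry": 0,"rz": 0,"claw": 160}
  ]
}}

```text
time_s: 18.6
position: [0.4031, 0.4033, 0.2062]
tcp_rot: [[0.98, -0.198, 0.001], [-0.198, -0.98, -0.0], [0.001, -0.0, -1.0]]
force: [0.0, -0.4, -0.5]
opening: 0.374
grasp_force: 0.0
```

Run:
```python
from h import *
p,d,W=look('w1');W[red(p)]=np.nan;clear(W,1)
```

```text
t 18.6 pos [403.1 403.3 206.2] psi -11.4 F [ 0.  -0.4 -0.5] op 0.374 tz [ 9.e-04 -1.e-04 -1.e+00]
px [ 304   92   21   81 1432] z [0.0893 0.0917 0.0932] c 459.2 395.2 len 72.9 17.0 dir 166.7
hous [ 274    0   86   88 4941] ((535.4901123046875, 377.5505676269531), 39.253658294677734)
plate [528   0  71  15 548] ((532.217041015625, 109.71446228027344), (75.1861801147461, 13.570841789245605), 78.48678588867188)
plate [265  61  31  28 401] ((525.97021484375, 420.37615966796875), (35.35235595703125, 24.87789535522461), 70.80008697509766)
plate [327  69  38  28 470] ((505.2333068847656, 350.083740234375), (38.67024612426758, 29.782100677490234), 71.77775573730469)
[[ 0  0  0  0  0]
 [ 0  0  0  0  0]
 [15 19  6  0  0]
 [ 0  0 13 11  0]
 [ 4  3  3  2  0]
 [ 0  0  0  0  0]
 [ 0  0  0  0  0]
 [ 0  0  0  0  0]
 [ 0  0  0  0  0]
 [ 0  0  0  0  0]
 [ 0  0  0  0  0]
 [ 0  0  0  0  0]
 [ 0  0  0  0  0]
 [ 0  0  0  0  0]
 [ 0  0  0  0  0]
 [ 0  0  0  0  0]
 [ 0  0  0  0  0]]
```

View pics/w1.png

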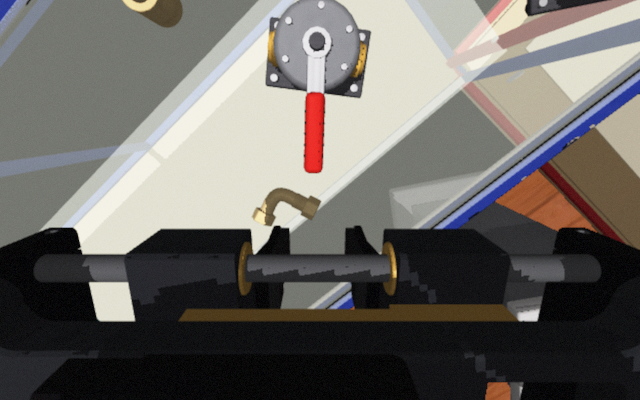

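```bash
sed -i 's/1:(535.5,375.5)/1:(535.4,377.3)/' h.py
python3 - <<'E'
from h import *
plan([q(1,166.8,0,206),q(1,166.8,0,70)])
E
```

```text
{"x":49.6,"y":-3.8,"z":0.3,"rz":0.29},{"x":49.5,"y":-3.8,"z":136.3,"rz":0.29},
```

Emit:
{"fn": "apply_moves", "kwargs": {
  "rows": [
    {"x": 49.5,"y": -3.8,"z": 0,"rx": 0,"ry": 0,"rz": 0.3,"claw": 160},
    {"x": 49.5,"y": -3.8,"z": 40,"rx": 0,"ry": 0,"rz": 0.3,"claw": 160},
    {"x": 49.5,"y": -3.8,"z": 75,"rx": 0,"ry": 0,"rz": 0.3,"claw": 160},
    {"x": 49.5,"y": -3.8,"z": 95,"rx": 0,"ry": 0,"rz": 0.3,"claw": 160},
    {"x": 49.5,"y": -3.8,"z": 115,"rx": 0,"ry": 0,"rz": 0.3,"claw": 160},
    {"x": 49.5,"y": -3.8,"z": 136,"rx": 0,"ry": 0,"rz": 0.3,"claw": 160},
    {"x": 49.5,"y": -3.8,"z": 136,"rx": 0,"ry": 0,"rz": 0.3,"claw": 160}
  ]
}}

```text
time_s: 19.52
position: [0.4517, 0.3954, 0.0688]
tcp_rot: [[0.973, -0.232, -0.003], [-0.232, -0.973, -0.002], [-0.003, 0.003, -1.0]]
force: [-0.1, -0.3, 0.1]
opening: 0.371
grasp_force: 0.0
```

Run:
```python
from h import *
look('w1b')
```

```text
t 19.52 pos [451.7 395.4  68.8] psi -13.4 F [-0.1 -0.3  0.1] op 0.371 tz [-0.0031 -0.0021 -1.    ]
px [ 297  173   35   81 2574] z [0.0889 0.0918 0.0931] c 474.9 391.6 len 42.5 17.3 dir 167.2
px [299 283  32  21 613] z [0.0898 0.0918 0.0929] c 432.2 401.6 len 17.2 14.2 dir 76.3
hous [  235     0   157   162 16059] ((535.252197265625, 377.46087646484375), 39.28557586669922)
plate [ 68   0  25  53 453] ((611.9951171875, 518.9393920898438), (12.755393981933594, 34.17607879638672), 53.976219177246094)
plate [363 124  25  28 312] ((497.16278076171875, 340.99041748046875), (16.484338760375977, 20.095256805419922), 72.18142700195312)
```

Emit:
{"fn": "apply_moves", "kwargs": {
  "rows": [
    {"x": 0,"y": 4,"z": -1,"rx": 0,"ry": 0,"rz": 0,"claw": 160},
    {"x": 0,"y": 7,"z": -1,"rx": 0,"ry": 0,"rz": 0,"claw": 160},
    {"x": 0.7,"y": 13,"z": -1,"rx": 0,"ry": 0,"rz": -0.67,"claw": 160},
    {"x": 1.9,"y": 19,"z": -1,"rx": 0,"ry": 0,"rz": -1.33,"claw": 160}
  ]
}}

```text
time_s: 20.08
position: [0.4501, 0.379, 0.0723]
tcp_rot: [[0.996, -0.091, 0.002], [-0.091, -0.996, 0.002], [0.002, -0.002, -1.0]]
force: [-0.5, 1.2, 0.2]
opening: 0.373
grasp_force: 0.7
```

Emit:
{"fn": "apply_moves", "kwargs": {
  "rows": [
    {"x": 0.7,"y": 5.9,"z": 0,"rx": 0,"ry": 0,"rz": -0.67,"claw": 160},
    {"x": 1.9,"y": 11.8,"z": 0,"rx": 0,"ry": 0,"rz": -1.33,"claw": 160},
    {"x": 3.4,"y": 17.5,"z": 0,"rx": 0,"ry": 0,"rz": -2,"claw": 160},
    {"x": 5.3,"y": 23.1,"z": 0,"rx": 0,"ry": 0,"rz": -2.67,"claw": 160},
    {"x": 7.7,"y": 28.6,"z": 0,"rx": 0,"ry": 0,"rz": -3.33,"claw": 160}
  ]
}}

```text
time_s: 20.7
position: [0.4547, 0.3496, 0.0722]
tcp_rot: [[0.967, 0.255, 0.001], [0.255, -0.967, 0.001], [0.001, -0.001, -1.0]]
force: [-0.3, 2.2, 0.7]
opening: 0.377
grasp_force: 0.7
```

Run:
```python
from h import *
look('w1c')
```

```text
t 20.7 pos [454.7 349.6  72.2] psi 14.8 F [-0.3  2.2  0.7] op 0.377 tz [ 0.0011  0.0014 -1.    ]
px [ 287  173   35   81 2352] z [0.0894 0.0919 0.0931] c 474.9 361.8 len 42.6 17.3 dir 16.4
px [290 283  28  19 455] z [0.0905 0.0919 0.0929] c 431.2 351.4 len 15.1 13.7 dir 104.8
hous [  229     4   152   159 15219] ((535.3540649414062, 377.6640319824219), 39.34389877319336)
plate [ 598  103   42   92 1932] ((554.8345947265625, 140.37059020996094), (70.37026977539062, 30.618043899536133), 29.367008209228516)
plate [325 154  33  23 333] ((497.2483215332031, 342.19024658203125), (18.775075912475586, 19.97924041748047), 70.88787078857422)
```

Emit:
{"fn": "apply_moves", "kwargs": {
  "rows": [
    {"x": 0.7,"y": 5.9,"z": 0,"rx": 0,"ry": 0,"rz": -0.67,"claw": 160},
    {"x": 1.9,"y": 11.8,"z": 0,"rx": 0,"ry": 0,"rz": -1.33,"claw": 160},
    {"x": 3.4,"y": 17.5,"z": 0,"rx": 0,"ry": 0,"rz": -2,"claw": 160},
    {"x": 5.3,"y": 23.1,"z": 0,"rx": 0,"ry": 0,"rz": -2.67,"claw": 160},
    {"x": 7.7,"y": 28.6,"z": 0,"rx": 0,"ry": 0,"rz": -3.33,"claw": 160}
  ]
}}

```text
time_s: 21.38
position: [0.4691, 0.3237, 0.072]
tcp_rot: [[0.822, 0.569, 0.0], [0.569, -0.822, 0.001], [0.001, -0.0, -1.0]]
force: [-0.9, 0.6, 0.9]
opening: 0.371
grasp_force: 0.7
```

Emit:
{"fn": "apply_moves", "kwargs": {
  "rows": [
    {"x": 0.7,"y": 5.9,"z": 0,"rx": 0,"ry": 0,"rz": -0.67,"claw": 160},
    {"x": 1.9,"y": 11.8,"z": 0,"rx": 0,"ry": 0,"rz": -1.33,"claw": 160},
    {"x": 3.4,"y": 17.5,"z": 0,"rx": 0,"ry": 0,"rz": -2,"claw": 160},
    {"x": 5.3,"y": 23.1,"z": 0,"rx": 0,"ry": 0,"rz": -2.67,"claw": 160},
    {"x": 7.7,"y": 28.6,"z": 0,"rx": 0,"ry": 0,"rz": -3.33,"claw": 160}
  ]
}}

```text
time_s: 22.0
position: [0.4913, 0.3044, 0.0718]
tcp_rot: [[0.578, 0.816, -0.001], [0.816, -0.578, 0.0], [-0.0, -0.001, -1.0]]
force: [-1.0, 0.2, 0.9]
opening: 0.373
grasp_force: 0.7
```

Emit:
{"fn": "apply_moves", "kwargs": {
  "rows": [
    {"x": 0.4,"y": 3,"z": 0,"rx": 0,"ry": 0,"rz": -0.33,"claw": 160},
    {"x": 0.7,"y": 5.9,"z": 0,"rx": 0,"ry": 0,"rz": -0.67,"claw": 160},
    {"x": 1.3,"y": 8.9,"z": 0,"rx": 0,"ry": 0,"rz": -1,"claw": 160}
  ]
}}

```text
time_s: 22.38
position: [0.4992, 0.3003, 0.0718]
tcp_rot: [[0.491, 0.871, -0.001], [0.871, -0.491, 0.0], [-0.0, -0.001, -1.0]]
force: [-2.0, 1.3, 0.8]
opening: 0.371
grasp_force: 0.7
```

Run:
```python
from h import *
look('w1d')
```

```text
t 22.38 pos [499.2 300.3  71.8] psi 60.6 F [-2.   1.3  0.8] op 0.371 tz [-9.e-04  0.e+00 -1.e+00]
px [ 287  174   34   80 2486] z [0.0892 0.0918 0.0931] c 503.8 323.4 len 42.8 17.2 dir 60.8
px [289 282  31  21 552] z [0.0897 0.0918 0.093 ] c 482.0 285.1 len 16.9 13.8 dir 151.0
hous [  228     4   153   160 15352] ((535.1527099609375, 377.5478820800781), 39.35524368286133)
plate [ 443    3  197  149 1406] ((687.2227172851562, 302.39849853515625), (4.482820987701416, 186.5785369873047), 28.837772369384766)
plate [  54   78   55   97 1038] ((388.242919921875, 439.09466552734375), (72.40467834472656, 18.184345245361328), 78.57972717285156)
plate [342 141  25  27 313] ((544.2876586914062, 325.9703369140625), (17.590301513671875, 19.65135955810547), 71.7213363647461)
```

Emit:
{"fn": "apply_moves", "kwargs": {
  "rows": [
    {"x": 0.2,"y": 2,"z": 0,"rx": 0,"ry": 0,"rz": -0.22,"claw": 160},
    {"x": 0.4,"y": 4,"z": 0,"rx": 0,"ry": 0,"rz": -0.44,"claw": 160},
    {"x": 0.8,"y": 7,"z": 0,"rx": 0,"ry": 0,"rz": -0.78,"claw": 160}
  ]
}}

```text
time_s: 22.8
position: [0.5062, 0.2976, 0.0714]
tcp_rot: [[0.417, 0.909, -0.0], [0.909, -0.417, -0.0], [-0.0, -0.0, -1.0]]
force: [-2.9, -0.0, 0.2]
opening: 0.373
grasp_force: 0.7
```

Emit:
{"fn": "apply_moves", "kwargs": {
  "rows": [
    {"x": 0.1,"y": 1.2,"z": 0,"rx": 0,"ry": 0,"rz": -0.13,"claw": 160},
    {"x": 0.2,"y": 2.5,"z": 0,"rx": 0,"ry": 0,"rz": -0.27,"claw": 160}
  ]
}}

```text
time_s: 23.05
position: [0.5086, 0.2967, 0.0713]
tcp_rot: [[0.392, 0.92, -0.0], [0.92, -0.392, 0.0], [0.0, -0.0, -1.0]]
force: [-1.3, 1.1, 1.8]
opening: 0.373
grasp_force: 0.7
```

Emit:
{"fn": "apply_moves", "kwargs": {
  "rows": [
    {"x": 0.1,"y": 1.2,"z": 0,"rx": 0,"ry": 0,"rz": -0.13,"claw": 160},
    {"x": 0.2,"y": 2.2,"z": 0,"rx": 0,"ry": 0,"rz": -0.24,"claw": 160}
  ]
}}

```text
time_s: 23.3
position: [0.5108, 0.296, 0.0713]
tcp_rot: [[0.368, 0.93, -0.0], [0.93, -0.368, 0.0], [0.0, -0.0, -1.0]]
force: [-2.1, 0.5, 1.0]
opening: 0.375
grasp_force: 0.7
```

Run:
```python
from h import *
look('w1e')
```

```text
t 23.3 pos [510.8 296.   71.3] psi 68.4 F [-2.1  0.5  1. ] op 0.375 tz [-0.  0. -1.]
px [ 286  174   35   80 2497] z [0.0889 0.0918 0.093 ] c 512.3 319.5 len 43.0 17.3 dir 68.8
px [289 282  31  22 587] z [0.0897 0.0918 0.093 ] c 495.9 278.7 len 16.8 14.6 dir 158.5
hous [  226     4   154   161 15443] ((535.0359497070312, 377.56329345703125), 39.36324691772461)
plate [ 449   26  182  179 1340] ((690.3153076171875, 297.441162109375), (3.169081687927246, 198.01608276367188), 29.262184143066406)
plate [  50   42   46  105 1167] ((388.1758728027344, 438.5708312988281), (71.36973571777344, 17.401885986328125), 78.56816864013672)
plate [331 147  26  26 322] ((543.9872436523438, 326.4767150878906), (18.91507911682129, 19.11089324951172), 70.39805603027344)
```

Emit:
{"fn": "apply_moves", "kwargs": {
  "rows": [
    {"x": 0,"y": 1,"z": 0,"rx": 0,"ry": 0,"rz": -0.1,"claw": 160},
    {"x": 0.1,"y": 2,"z": 0,"rx": 0,"ry": 0,"rz": -0.2,"claw": 160}
  ]
}}

```text
time_s: 23.6
position: [0.5115, 0.2959, 0.0712]
tcp_rot: [[0.35, 0.937, -0.002], [0.937, -0.35, 0.001], [0.0, -0.003, -1.0]]
force: [-4.4, 4.0, 1.4]
opening: 0.373
grasp_force: 3.0
```

Emit:
{"fn": "apply_moves", "kwargs": {
  "rows": [
    {"x": 0,"y": 0.7,"z": 0,"rx": 0,"ry": 0,"rz": -0.07,"claw": 160},
    {"x": 0.1,"y": 1.5,"z": 0,"rx": 0,"ry": 0,"rz": -0.15,"claw": 160}
  ]
}}

```text
time_s: 23.85
position: [0.5115, 0.2961, 0.0711]
tcp_rot: [[0.336, 0.942, -0.005], [0.942, -0.336, 0.002], [-0.0, -0.005, -1.0]]
force: [-7.4, 5.6, 3.3]
opening: 0.375
grasp_force: 4.3
```

Emit:
{"fn": "apply_moves", "kwargs": {
  "rows": [
    {"x": 0,"y": -4,"z": 0,"rx": 0,"ry": 0,"rz": 0,"claw": 160},
    {"x": 0,"y": -8,"z": 0,"rx": 0,"ry": 0,"rz": 0,"claw": 160},
    {"x": 0,"y": -8,"z": -30,"rx": 0,"ry": 0,"rz": 0,"claw": 160},
    {"x": 0,"y": -8,"z": -80,"rx": 0,"ry": 0,"rz": 0,"claw": 160},
    {"x": 0,"y": -8,"z": -135,"rx": 0,"ry": 0,"rz": 0,"claw": 160}
  ]
}}

```text
time_s: 24.48
position: [0.5067, 0.2971, 0.2071]
tcp_rot: [[0.335, 0.942, -0.0], [0.942, -0.335, -0.001], [-0.001, 0.0, -1.0]]
force: [0.3, 0.8, 0.2]
opening: 0.374
grasp_force: 0.0
```

Run:
```python
from h import *
T=np.array(q(3,276.8,0,200));s=read_state();B=np.array([*s['position']*1000,psi()]);print(B)
plan([B+(T-B)*k/11 for k in range(1,12)])
```

```text
[506.68760781 297.08852825 207.05954033  70.44259052]
{"x":-52.8,"y":23.2,"z":0.7,"rz":-0.40},{"x":-105.7,"y":46.5,"z":1.4,"rz":-0.80},{"x":-158.5,"y":69.7,"z":2.1,"rz":-1.20},{"x":-211.4,"y":93.0,"z":2.8,"rz":-1.60},{"x":-264.2,"y":116.2,"z":3.5,"rz":-2.00},{"x":-317.0,"y":139.5,"z":4.2,"rz":-2.40},{"x":-369.9,"y":162.7,"z":4.9,"rz":-2.80},{"x":-422.7,"y":186.0,"z":5.6,"rz":-3.19},{"x":-475.5,"y":209.2,"z":6.3,"rz":-3.59},{"x":-528.4,"y":232.5,"z":7.0,"rz":-3.99},{"x":-581.2,"y":255.7,"z":7.7,"rz":-4.39},
```

Emit:
{"fn": "apply_moves", "kwargs": {
  "rows": [
    {"x": -53,"y": 23,"z": 0,"rx": 0,"ry": 0,"rz": -0.4,"claw": 160},
    {"x": -106,"y": 46.5,"z": 0,"rx": 0,"ry": 0,"rz": -0.8,"claw": 160},
    {"x": -158,"y": 70,"z": 0,"rx": 0,"ry": 0,"rz": -1.2,"claw": 160},
    {"x": -211,"y": 93,"z": 0,"rx": 0,"ry": 0,"rz": -1.6,"claw": 160},
    {"x": -264,"y": 116,"z": 0,"rx": 0,"ry": 0,"rz": -2,"claw": 160},
    {"x": -317,"y": 139.5,"z": 0,"rx": 0,"ry": 0,"rz": -2.4,"claw": 160},
    {"x": -370,"y": 163,"z": 0,"rx": 0,"ry": 0,"rz": -2.8,"claw": 160},
    {"x": -423,"y": 186,"z": 0,"rx": 0,"ry": 0,"rz": -3.2,"claw": 160},
    {"x": -476,"y": 209,"z": 0,"rx": 0,"ry": 0,"rz": -3.6,"claw": 160},
    {"x": -528,"y": 232.5,"z": 0,"rx": 0,"ry": 0,"rz": -4,"claw": 160}
  ]
}}

```text
time_s: 25.72
position: [0.5489, -0.2804, 0.2064]
tcp_rot: [[-0.079, 0.997, 0.001], [0.997, 0.079, -0.001], [-0.001, 0.001, -1.0]]
force: [1.1, 0.7, 0.1]
opening: 0.374
grasp_force: 0.0
```

Emit:
{"fn": "apply_moves", "kwargs": {
  "rows": [
    {"x": 0,"y": 0,"z": 0,"rx": 0,"ry": 0,"rz": 0,"claw": 160},
    {"x": -50,"y": 0,"z": 0,"rx": 0,"ry": 0,"rz": -0.4,"claw": 160},
    {"x": -75,"y": 0,"z": 0,"rx": 0,"ry": 0,"rz": -0.4,"claw": 160},
    {"x": -75,"y": 0,"z": 0,"rx": 0,"ry": 0,"rz": -0.4,"claw": 160}
  ]
}}

```text
time_s: 26.22
position: [0.5546, -0.3536, 0.206]
tcp_rot: [[-0.117, 0.993, 0.0], [0.993, 0.117, -0.001], [-0.001, 0.0, -1.0]]
force: [0.1, 0.8, -0.2]
opening: 0.371
grasp_force: 0.0
```

Run:
```python
from h import *
look('w3j')
plan([q(3,276.8,0,206),q(3,276.8,0,70)])
levers(*capture('scene'),camera_params('scene'))
```

```text
t 26.23 pos [ 554.6 -353.6  206. ] psi 96.7 F [ 0.1  0.8 -0.2] op 0.371 tz [ 2.e-04 -5.e-04 -1.e+00]
px [ 308  129   19   76 1285] z [0.0895 0.0917 0.0931] c 551.8 -328.6 len 71.8 16.8 dir 97.2
hous [ 276   37   84   88 4620] ((543.455322265625, -251.48033142089844), 39.3159294128418)
{"x":15.8,"y":0.5,"z":-0.1,"rz":0.00},{"x":15.6,"y":0.6,"z":135.9,"rz":0.00},
px [170 104  17  13 129] z [0.0756 0.0918 0.1067] c 1501.8 58.0 len 66.4 32.9 dir 71.9
px [103 129  16   9  78] z [0.0711 0.0752 0.0776] c 1549.8 376.0 len 65.5 46.5 dir 80.9
px [310 199  17  10  70] z [0.086  0.0908 0.0942] c 554.7 11.6 len 72.1 19.6 dir 79.8
px [253 252  21  10  86] z [0.0873 0.0908 0.0933] c 504.9 304.7 len 68.4 17.2 dir 67.6
```

Emit:
{"fn": "apply_moves", "kwargs": {
  "rows": [
    {"x": 15.5,"y": 0.5,"z": 30,"rx": 0,"ry": 0,"rz": 0,"claw": 160},
    {"x": 15.5,"y": 0.5,"z": 70,"rx": 0,"ry": 0,"rz": 0,"claw": 160},
    {"x": 15.5,"y": 0.5,"z": 92,"rx": 0,"ry": 0,"rz": 0,"claw": 160},
    {"x": 15.5,"y": 0.5,"z": 114,"rx": 0,"ry": 0,"rz": 0,"claw": 160},
    {"x": 15.5,"y": 0.5,"z": 135,"rx": 0,"ry": 0,"rz": 0,"claw": 160},
    {"x": 15.5,"y": 0.5,"z": 135,"rx": 0,"ry": 0,"rz": 0,"claw": 160}
  ]
}}

```text
time_s: 27.08
position: [0.5523, -0.3341, 0.0698]
tcp_rot: [[-0.121, 0.993, -0.004], [0.993, 0.121, 0.004], [0.004, -0.003, -1.0]]
force: [-0.1, -0.2, 0.2]
opening: 0.37
grasp_force: 0.0
```

Run:
```python
from h import *
look('w3k')
```

```text
t 27.07 pos [ 552.3 -334.1   69.8] psi 96.9 F [-0.1 -0.2  0.2] op 0.37 tz [-0.0038  0.0036 -1.    ]
px [ 301  178   35   76 2378] z [0.0891 0.0918 0.0931] c 550.0 -312.7 len 40.5 17.6 dir 95.6
px [301 282  32  26 755] z [0.0897 0.0918 0.093 ] c 554.6 -356.0 len 17.7 17.3 dir 96.1
px [492 383  15  17  71] z [0.0684 0.0742 0.0802] c 686.6 -425.0 len 3.2 2.4 dir 131.1
px [486 389   9  11  56] z [0.071  0.0749 0.0773] c 680.1 -429.1 len 4.8 2.2 dir 30.6
hous [  243     8   154   161 15487] ((543.52392578125, -251.72491455078125), 39.28884506225586)
plate [477 185  28  48 325] ((684.6607666015625, -314.7801818847656), (39.92028045654297, 2.3638834953308105), 77.48998260498047)
```

Emit:
{"fn": "apply_moves", "kwargs": {
  "rows": [
    {"x": 0,"y": -4,"z": -1,"rx": 0,"ry": 0,"rz": 0,"claw": 160},
    {"x": 0,"y": -7,"z": -1,"rx": 0,"ry": 0,"rz": 0,"claw": 160},
    {"x": 0.7,"y": -12,"z": -1,"rx": 0,"ry": 0,"rz": 0.67,"claw": 160},
    {"x": 1.9,"y": -18,"z": -1,"rx": 0,"ry": 0,"rz": 1.33,"claw": 160}
  ]
}}

```text
time_s: 27.62
position: [0.5364, -0.3377, 0.0735]
tcp_rot: [[0.023, 1.0, 0.003], [1.0, -0.023, -0.001], [-0.001, 0.003, -1.0]]
force: [3.3, 1.3, 0.1]
opening: 0.376
grasp_force: 1.9
```

Emit:
{"fn": "apply_moves", "kwargs": {
  "rows": [
    {"x": 0.7,"y": -5.9,"z": 0,"rx": 0,"ry": 0,"rz": 0.67,"claw": 160},
    {"x": 1.9,"y": -11.8,"z": 0,"rx": 0,"ry": 0,"rz": 1.33,"claw": 160},
    {"x": 3.4,"y": -17.5,"z": 0,"rx": 0,"ry": 0,"rz": 2,"claw": 160},
    {"x": 5.3,"y": -23.1,"z": 0,"rx": 0,"ry": 0,"rz": 2.67,"claw": 160},
    {"x": 7.7,"y": -28.6,"z": 0,"rx": 0,"ry": 0,"rz": 3.33,"claw": 160}
  ]
}}

```text
time_s: 28.25
position: [0.5095, -0.3304, 0.0735]
tcp_rot: [[0.363, 0.932, 0.007], [0.932, -0.363, -0.004], [-0.001, 0.007, -1.0]]
force: [5.8, -0.5, -3.0]
opening: 0.374
grasp_force: 2.6
```

Run:
```python
from h import *
look('w3l')
```

```text
t 28.25 pos [ 509.5 -330.4   73.5] psi 68.7 F [ 5.8 -0.5 -3. ] op 0.374 tz [ 0.0066 -0.0037 -1.    ]
px [ 311  171   35   83 2565] z [0.0892 0.0918 0.093 ] c 523.1 -311.8 len 45.4 17.6 dir 70.4
px [316 282  30  17 468] z [0.09   0.0918 0.093 ] c 508.6 -352.7 len 16.5 11.8 dir 158.0
hous [  248     3   152   159 15074] ((543.6436157226562, -251.60520935058594), 39.21926498413086)
plate [529  78  10 121 836] ((679.9794311523438, -338.601318359375), (89.19345092773438, 3.5660903453826904), 76.99187469482422)
```

Emit:
{"fn": "apply_moves", "kwargs": {
  "rows": [
    {"x": 0.7,"y": -5.9,"z": 0,"rx": 0,"ry": 0,"rz": 0.67,"claw": 160},
    {"x": 1.9,"y": -11.8,"z": 0,"rx": 0,"ry": 0,"rz": 1.33,"claw": 160},
    {"x": 3.4,"y": -17.5,"z": 0,"rx": 0,"ry": 0,"rz": 2,"claw": 160},
    {"x": 5.3,"y": -23.1,"z": 0,"rx": 0,"ry": 0,"rz": 2.67,"claw": 160},
    {"x": 7.7,"y": -28.6,"z": 0,"rx": 0,"ry": 0,"rz": 3.33,"claw": 160}
  ]
}}

```text
time_s: 28.92
position: [0.4856, -0.3144, 0.0736]
tcp_rot: [[0.659, 0.752, 0.006], [0.752, -0.659, -0.006], [-0.0, 0.009, -1.0]]
force: [4.0, -4.4, -2.4]
opening: 0.37
grasp_force: 2.7
```

Emit:
{"fn": "apply_moves", "kwargs": {
  "rows": [
    {"x": 0.7,"y": -5.9,"z": 0,"rx": 0,"ry": 0,"rz": 0.67,"claw": 160},
    {"x": 1.9,"y": -11.8,"z": 0,"rx": 0,"ry": 0,"rz": 1.33,"claw": 160},
    {"x": 3.4,"y": -17.5,"z": 0,"rx": 0,"ry": 0,"rz": 2,"claw": 160},
    {"x": 5.3,"y": -23.1,"z": 0,"rx": 0,"ry": 0,"rz": 2.67,"claw": 160},
    {"x": 7.7,"y": -28.6,"z": 0,"rx": 0,"ry": 0,"rz": 3.33,"claw": 160}
  ]
}}

```text
time_s: 29.55
position: [0.4682, -0.2909, 0.0736]
tcp_rot: [[0.876, 0.483, 0.005], [0.483, -0.876, -0.008], [0.0, 0.009, -1.0]]
force: [0.2, -8.1, -1.8]
opening: 0.374
grasp_force: 2.8
```

Emit:
{"fn": "apply_moves", "kwargs": {
  "rows": [
    {"x": 0.7,"y": -5.9,"z": 0,"rx": 0,"ry": 0,"rz": 0.67,"claw": 160},
    {"x": 1.9,"y": -11.8,"z": 0,"rx": 0,"ry": 0,"rz": 1.33,"claw": 160},
    {"x": 3.4,"y": -17.5,"z": 0,"rx": 0,"ry": 0,"rz": 2,"claw": 160}
  ]
}}

```text
time_s: 29.92
position: [0.462, -0.2737, 0.0736]
tcp_rot: [[0.957, 0.29, 0.003], [0.29, -0.957, -0.007], [0.001, 0.008, -1.0]]
force: [-2.4, -6.2, -0.1]
opening: 0.372
grasp_force: 2.9
```

Run:
```python
from h import *
look('w3m')
```

```text
t 29.93 pos [ 462.  -273.7   73.6] psi 16.9 F [-2.4 -6.2 -0.1] op 0.372 tz [ 0.0033 -0.0069 -1.    ]
px [ 311  173   35   81 2524] z [0.089  0.0918 0.093 ] c 484.4 -272.7 len 44.4 17.4 dir 18.9
px [316 282  31  19 503] z [0.0894 0.0918 0.093 ] c 443.0 -287.4 len 17.2 12.7 dir 108.8
hous [  247     5   152   159 14967] ((543.8975219726562, -251.58761596679688), 39.31688690185547)
plate [239 103  22  33 318] ((514.9332275390625, -207.35130310058594), (20.820037841796875, 16.240013122558594), 6.156443119049072)
```

Emit:
{"fn": "apply_moves", "kwargs": {
  "rows": [
    {"x": 0.2,"y": -3,"z": 0,"rx": 0,"ry": 0,"rz": 0.33,"claw": 160},
    {"x": 0.7,"y": -6,"z": 0,"rx": 0,"ry": 0,"rz": 0.67,"claw": 160},
    {"x": 1.2,"y": -9,"z": 0,"rx": 0,"ry": 0,"rz": 1,"claw": 160},
    {"x": 1.8,"y": -12,"z": 0,"rx": 0,"ry": 0,"rz": 1.33,"claw": 160}
  ]
}}

```text
time_s: 30.48
position: [0.4597, -0.2613, 0.0736]
tcp_rot: [[0.988, 0.156, 0.002], [0.156, -0.988, -0.006], [0.001, 0.006, -1.0]]
force: [-2.8, -6.0, 1.4]
opening: 0.372
grasp_force: 2.9
```

Emit:
{"fn": "apply_moves", "kwargs": {
  "rows": [
    {"x": 0.1,"y": -1.2,"z": 0,"rx": 0,"ry": 0,"rz": 0.13,"claw": 160},
    {"x": 0.2,"y": -2.5,"z": 0,"rx": 0,"ry": 0,"rz": 0.27,"claw": 160}
  ]
}}

```text
time_s: 30.72
position: [0.4594, -0.2587, 0.0736]
tcp_rot: [[0.992, 0.129, 0.002], [0.129, -0.992, -0.006], [0.001, 0.006, -1.0]]
force: [-2.4, -7.3, 1.4]
opening: 0.376
grasp_force: 3.1
```

Emit:
{"fn": "apply_moves", "kwargs": {
  "rows": [
    {"x": 0.1,"y": -1,"z": 0,"rx": 0,"ry": 0,"rz": 0.1,"claw": 160},
    {"x": 0.2,"y": -2,"z": 0,"rx": 0,"ry": 0,"rz": 0.2,"claw": 160}
  ]
}}

```text
time_s: 30.98
position: [0.4592, -0.2566, 0.0735]
tcp_rot: [[0.994, 0.108, 0.002], [0.108, -0.994, -0.006], [0.001, 0.006, -1.0]]
force: [-3.7, -6.9, 1.4]
opening: 0.378
grasp_force: 2.9
```

Run:
```python
from h import *
look('w3n')
```

```text
t 30.98 pos [ 459.2 -256.6   73.5] psi 6.2 F [-3.7 -6.9  1.4] op 0.378 tz [ 0.0016 -0.0055 -1.    ]
px [ 312  173   34   81 2508] z [0.0891 0.0918 0.0931] c 481.6 -260.3 len 43.9 17.2 dir 7.5
px [316 282  31  19 507] z [0.0898 0.0919 0.0929] c 437.9 -266.7 len 17.5 13.1 dir 103.1
hous [  250     5   151   158 15019] ((543.968994140625, -251.48106384277344), 39.3016242980957)
plate [248 118  25  29 337] ((514.8035278320312, -208.0654754638672), (20.420621871948242, 17.884096145629883), 6.157635688781738)
```

Lever 3 stands about 1.5–2° from shut; keep feeling for the stop.

Emit:
{"fn": "apply_moves", "kwargs": {
  "rows": [
    {"x": 0.1,"y": -1,"z": 0,"rx": 0,"ry": 0,"rz": 0.1,"claw": 160},
    {"x": 0.2,"y": -2,"z": 0,"rx": 0,"ry": 0,"rz": 0.2,"claw": 160}
  ]
}}

```text
time_s: 31.28
position: [0.4592, -0.2545, 0.0735]
tcp_rot: [[0.996, 0.087, 0.001], [0.087, -0.996, -0.005], [0.001, 0.005, -1.0]]
force: [-3.6, -7.1, 0.9]
opening: 0.37
grasp_force: 2.9
```

Emit:
{"fn": "apply_moves", "kwargs": {
  "rows": [
    {"x": 0,"y": -0.8,"z": 0,"rx": 0,"ry": 0,"rz": 0.08,"claw": 160},
    {"x": 0.1,"y": -1.5,"z": 0,"rx": 0,"ry": 0,"rz": 0.15,"claw": 160}
  ]
}}

```text
time_s: 31.52
position: [0.4592, -0.2532, 0.0735]
tcp_rot: [[0.997, 0.072, 0.001], [0.072, -0.997, -0.006], [0.001, 0.006, -1.0]]
force: [-3.8, -7.4, -0.0]
opening: 0.376
grasp_force: 3.7
```

Emit:
{"fn": "apply_moves", "kwargs": {
  "rows": [
    {"x": 0,"y": -0.8,"z": 0,"rx": 0,"ry": 0,"rz": 0.08,"claw": 160},
    {"x": 0.1,"y": -1.5,"z": 0,"rx": 0,"ry": 0,"rz": 0.15,"claw": 160}
  ]
}}

```text
time_s: 31.78
position: [0.4594, -0.2532, 0.0736]
tcp_rot: [[0.998, 0.057, 0.002], [0.057, -0.998, -0.008], [0.002, 0.008, -1.0]]
force: [-5.0, -12.0, -1.6]
opening: 0.37
grasp_force: 5.6
```

Run:
```python
from h import *
look('w3o')
```

```text
t 31.77 pos [ 459.4 -253.2   73.6] psi 3.3 F [ -5.  -12.   -1.6] op 0.37 tz [ 0.0022 -0.0083 -1.    ]
px [ 312  173   34   81 2496] z [0.089  0.0917 0.093 ] c 481.0 -257.9 len 44.9 17.5 dir 4.5
px [316 282  31  19 508] z [0.0899 0.0918 0.0928] c 437.3 -262.2 len 17.2 13.0 dir 93.3
hous [  249     6   151   158 14979] ((544.0234985351562, -251.65948486328125), 39.286277770996094)
plate [248 122  26  28 335] ((514.9428100585938, -208.23300170898438), (19.89751625061035, 18.387113571166992), 3.44136381149292)
```

At the shut stop. Back off, lift, then check all three.

Emit:
{"fn": "apply_moves", "kwargs": {
  "rows": [
    {"x": 0,"y": 4,"z": 0,"rx": 0,"ry": 0,"rz": 0,"claw": 160},
    {"x": 0,"y": 9,"z": 0,"rx": 0,"ry": 0,"rz": 0,"claw": 160},
    {"x": 0,"y": 9,"z": -30,"rx": 0,"ry": 0,"rz": 0,"claw": 160},
    {"x": 0,"y": 9,"z": -80,"rx": 0,"ry": 0,"rz": 0,"claw": 160},
    {"x": -20,"y": 9,"z": -135,"rx": 0,"ry": 0,"rz": 0,"claw": 160},
    {"x": -40,"y": 9,"z": -135,"rx": 0,"ry": 0,"rz": 0,"claw": 160},
    {"x": -40,"y": 9,"z": -135,"rx": 0,"ry": 0,"rz": 0,"claw": 160},
    {"x": -40,"y": 9,"z": -135,"rx": 0,"ry": 0,"rz": 0,"claw": 160}
  ]
}}

```text
time_s: 32.83
position: [0.4196, -0.2593, 0.2068]
tcp_rot: [[0.999, 0.055, -0.0], [0.055, -0.999, 0.001], [-0.0, -0.001, -1.0]]
force: [-0.2, -0.1, 0.8]
opening: 0.371
grasp_force: 0.0
```

Run:
```python
from h import *
look('w3p');levers(*capture('scene'),camera_params('scene'))
```

```text
t 32.83 pos [ 419.6 -259.3  206.8] psi 3.1 F [-0.2 -0.1  0.8] op 0.371 tz [-4.e-04  1.e-03 -1.e+00]
px [   0    7   56   32 1170] z [0.0875 0.0915 0.0931] c 554.5 -3.2 len 45.0 17.8 dir 82.8
px [ 310  104   22   79 1386] z [0.0893 0.0917 0.0932] c 466.4 -260.3 len 72.7 17.0 dir 6.3
hous [ 274    9   85   92 4910] ((543.8158569335938, -251.5684814453125), 39.447811126708984)
plate [  0   0  54  18 458] ((585.5615234375, 59.921974182128906), (16.737882614135742, 53.91468048095703), 3.5879666805267334)
plate [   0   38   61   28 1364] ((543.4998779296875, 67.16435241699219), (26.95927619934082, 67.75151062011719), 1.874090552330017)
plate [337  76  29  24 373] ((524.8465576171875, -291.78509521484375), (23.5047607421875, 32.4126091003418), 6.515097618103027)
plate [269  80  31  23 376] ((517.4478149414062, -215.889892578125), (23.815109252929688, 33.977779388427734), 3.675748348236084)
px [170 104  17  13 137] z [0.079  0.0948 0.109 ] c 1499.0 60.8 len 66.1 32.3 dir 66.0
px [103 129  16   9  78] z [0.0705 0.0751 0.0789] c 1548.2 376.5 len 67.6 47.0 dir 87.6
px [310 199  17  10  71] z [0.0867 0.0912 0.0954] c 553.5 11.8 len 68.2 21.4 dir 86.5
px [253 252  21  10  86] z [0.0873 0.0914 0.0949] c 504.7 305.0 len 68.4 15.0 dir 70.0
```

```bash
python3 -c "
from rig import *
print(hand_in())"
```

```text
the job is handed in; nothing more can be done
None
```

I opened all three levers to their stops. Valve_3 (right) was the stiff one, at about 6 N against about 1.5 N for the other two, so I swung only that lever back to its shut stop; valves 1 and 2 are fully open, and the job is handed in at about 33 s with wrist-force readings no higher than about 13 N (no verdict shown).

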